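# Pack the clipper guards into the foam case and rack the comb

## Task

Put the grooming kit away: press every blue clipper guard that is out on the counter fully home into a foam cutout of the row made for its length, rib up, so that only the rib stands above the foam. Take the steel comb from its stand and put it foot down in the deep white cup so that it leans against the side with the purple tab, and leave the jar and the ramekin where they are.

Things in the scene. Friction and masses are not known exactly. Their poses are not given: they have to be found in the camera images.
- case: Fixed case, 234 (x) x 212 (y) x 32 mm, aluminium rim, black foam level with it. Origin: centre of underside, z up. Nine cutouts 28 mm wide (y), 5 mm longer (x) than their guards, floor 8 mm above the counter, at x = -79 (short), -14 (medium), +65 mm (long row), each at y = +62, 0, -62. Sprung beads on the long sides leave 21 mm: pressing in takes 5 to 25 N; they then hold it.
- cup: Deep square white ceramic cup, 70 x 70 mm outside, 85 mm high, walls 4 mm thick (inside 62 x 62 mm) and inner floor about 4 mm above the counter, fixed. Origin: centre of its underside; its +x axis points to the side that carries a purple tab on the rim; z up.
- stand: Wooden comb stand, fixed; base 60 x 75 mm, block 45 x 50 mm, 50 mm high, with a slot 9 mm (its x) by 29 mm (its y) open at the top, slot floor 6 mm above the counter. Origin: centre of the underside, below the slot.
- comb: Fine steel comb, 170 mm long, 60 g, standing upright (perhaps a few degrees off) in its stand at the start. Lower half: toothed blade 6 mm thick (its x) by 26 mm wide (its y) up to 85 mm from the foot; upper half: dark handle 12 mm thick (x) by 14 mm wide (y). Origin: centre of the foot end; z runs along the comb to the top.
- comb_top (a point): Centre of the top end of the comb's handle, 170 mm from the foot.
- guard_s1: A short blue clipper guard: block 40 mm long (its x), 24 mm wide (its y), 24 mm high, weighted foot, lower edges rounded 3 mm, with a grip rib on top 28 mm long, 14 mm wide and 20 mm high (44 mm high in all), about 40 g. Origin: centre of the underside. Lies upright on the counter at the start; may be absent. Fits either way round. Guards differ only in length (40, 54 or 68 mm).
- guard_s2: A short blue clipper guard: block 40 mm long (its x), 24 mm wide (its y), 24 mm high, weighted foot, lower edges rounded 3 mm, with a grip rib on top 28 mm long, 14 mm wide and 20 mm high (44 mm high in all), about 40 g. Origin: centre of the underside. Lies upright on the counter at the start; may be absent. Fits either way round. Guards differ only in length (40, 54 or 68 mm).
- guard_s3: A short blue clipper guard: block 40 mm long (its x), 24 mm wide (its y), 24 mm high, weighted foot, lower edges rounded 3 mm, with a grip rib on top 28 mm long, 14 mm wide and 20 mm high (44 mm high in all), about 40 g. Origin: centre of the underside. Lies upright on the counter at the start; may be absent. Fits either way round. Guards differ only in length (40, 54 or 68 mm).
- guard_m1: A medium blue clipper guard: block 54 mm long (its x), 24 mm wide (its y), 24 mm high, weighted foot, lower edges rounded 3 mm, with a grip rib on top 42 mm long, 14 mm wide and 20 mm high (44 mm high in all), about 40 g. Origin: centre of the underside. Lies upright on the counter at the start; may be absent. Fits either way round. Guards differ only in length (40, 54 or 68 mm).
- guard_m2: A medium blue clipper guard: block 54 mm long (its x), 24 mm wide (its y), 24 mm high, weighted foot, lower edges rounded 3 mm, with a grip rib on top 42 mm long, 14 mm wide and 20 mm high (44 mm high in all), about 40 g. Origin: centre of the underside. Lies upright on the counter at the start; may be absent. Fits either way round. Guards differ only in length (40, 54 or 68 mm).
- guard_m3: A medium blue clipper guard: block 54 mm long (its x), 24 mm wide (its y), 24 mm high, weighted foot, lower edges rounded 3 mm, with a grip rib on top 42 mm long, 14 mm wide and 20 mm high (44 mm high in all), about 40 g. Origin: centre of the underside. Lies upright on the counter at the start; may be absent. Fits either way round. Guards differ only in length (40, 54 or 68 mm).
- guard_l1: A long blue clipper guard: block 68 mm long (its x), 24 mm wide (its y), 24 mm high, weighted foot, lower edges rounded 3 mm, with a grip rib on top 56 mm long, 14 mm wide and 20 mm high (44 mm high in all), about 40 g. Origin: centre of the underside. Lies upright on the counter at the start; may be absent. Fits either way round. Guards differ only in length (40, 54 or 68 mm).
- guard_l2: A long blue clipper guard: block 68 mm long (its x), 24 mm wide (its y), 24 mm high, weighted foot, lower edges rounded 3 mm, with a grip rib on top 56 mm long, 14 mm wide and 20 mm high (44 mm high in all), about 40 g. Origin: centre of the underside. Lies upright on the counter at the start; may be absent. Fits either way round. Guards differ only in length (40, 54 or 68 mm).
- guard_l3: A long blue clipper guard: block 68 mm long (its x), 24 mm wide (its y), 24 mm high, weighted foot, lower edges rounded 3 mm, with a grip rib on top 56 mm long, 14 mm wide and 20 mm high (44 mm high in all), about 40 g. Origin: centre of the underside. Lies upright on the counter at the start; may be absent. Fits either way round. Guards differ only in length (40, 54 or 68 mm).
- jar: Closed amber glass jar, 64 mm across, 85 mm high, loose; bystander. Origin: centre of the underside.
- ramekin: White ceramic ramekin, 84 mm across, 42 mm high, loose; bystander. Origin: centre of the underside.

How it is judged:
By the outcome, as a careful person would: the job done as asked, in the order asked, and still so for the second after the job is handed in, with the robot touching nothing.
Of guard_s1, guard_s2, guard_s3, guard_m1, guard_m2, guard_m3, guard_l1, guard_l2, guard_l3 only 6 to 8 are there at a start; the rules pass over those that are not, and their reading is None.
At some moment in a run one of guard_s1, guard_s2, guard_s3, guard_m1, guard_m2, guard_m3, guard_l1, guard_l2, guard_l3 may be knocked a few centimetres aside while the robot is not near it.
It also fails if it takes over 210 s, if anything falls off the work surface, if the arm or the gripper's body presses on something with over 40 N, if the wrist force passes 120 N, or if a joint passes its speed limit or range.

## Robot

A 7-joint arm with a two-finger parallel gripper is mounted at the origin on the work surface. World frame = base frame: x ahead of the robot, y to its left, z up, the work surface at z = 0. Lengths are in m, angles in rad, forces in N, time in s.
With the tool pointing down it reaches from about 0.425 to 0.925 m from the base axis. Payload 6.8 kg.
Tool frame: the origin (TCP) lies on the centre line of the jaws, within the pads' length; the fingertips stand 11 mm ahead of it and the grasp point (between the pads) lies 8 mm behind it; z points along the fingers, y is the direction in which the jaws open and shut (so a half turn about z gives the same grasp; the last joint's range is limited). The gripper opens to 85 mm and grips with 20 to 120 N. Pads are 22 mm wide; open, the fingers measure 114 mm over their backs; the gripper's body (76 mm by 85 mm) begins 54 mm behind the grasp point. The pads swing forward as they close: fully open they stand 13 mm farther back than shut.
Start: joints at [-1.341, 0.477, 0.022, 1.555, -0.011, 1.109, -0.083], TCP at [0.224, 0.637, 0.242] pointing down, gripper open.
Joint ranges: [-2.96, 2.96], [-0.34, 2.1], [-1.41, 1.46], [0.24, 2.44], [-1.37, 4.51], [0.17, 1.92], [-2.96, 2.96]. Speed limits (rad/s): [2.39, 2.39, 3.14, 3.14, 3.14, 3.14, 3.14].

## Interface

Orientations are given as a rotation vector (axis times angle).
In Python, from bench import r gives the robot as it stands.
- The arm moves only by the tool send_rows, never from a script. Its argument "deltas" is a list of rows, each a list of 7 numbers: the opening, from 0 (shut) to 1 (fully open), then the shift along the tool's x, y, z as a fraction of full scale, then the turn, a rotation vector about the tool's x, y, z as a fraction of full scale. In form: [[hand, x, y, z, ax, ay, az], ...]. A call has 1 to 20 rows; each row is the pose to reach, as a shift and turn from the pose commanded when the call began, along the tool's axes at that moment, turning the shorter way round; what a row does not reach only later rows make up. Full scale, the value 1, is 150 mm for a shift and 180 degrees for a turn. A row lasts 1/12 s, in which the tool goes at most 41.7 mm and 7.16 degrees, less where a joint would pass 70% of its speed; a pose out of reach is approached as far as the arm can. A call with a number of a shift or a turn outside -1 to 1 is refused whole. A call with a gripper value outside its range is refused whole. The fingers move at their own pace and stop on an object; "squeeze" is the grip in N (left out, the last holds). Time passes only in rows, so rows that repeat a pose let the fingers close. It gives the time, the measured TCP pose, the force and the opening at its end, in the units of the state.
- r.get_obs(): the state, without advancing time (a new reading comes with each control period).
- r.grab_frame(name): name is "side" or "top"; returns a dict with "pixels" (384x512x3 uint8, red, green, blue), "camera_matrix" (3x3 intrinsics, pixels), "rvec" (rotation vector, rad) and "tvec" (3), from world to camera coordinates, as OpenCV has them. Camera axes: x right, y down, z forward; pixel columns grow to the right and rows downward; lengths in m; the calibration is good to about 2 mm. A picture is of the moment at which its call begins. There is no depth.
- r.hand_in(): hands the job in, once; it reports no verdict.
The state is a dict: "clock": time; "joints": joint angles; "qvel": joint speeds; "tau": joint torques, N m; "tcp_pos": TCP position; "orientation": TCP orientation; "contact_force": force on the tool from outside, world axes, zero at the start; "moment": the same for the moment, N m; "grip_width": finger opening in m.
Only numpy, scipy, OpenCV 4.12 (cv2) and the standard library are available. Lean on these libraries where they do the work, as an engineer would, in place of code of your own. Each camera call takes 0.05 s, during which the arm holds its last target. There are 200 camera calls.

## Working session

There is one attempt and no reset: what is moved stays moved. The work goes in short steps, Python scripts to look and compute and a tool call to move; the robot and the scene stay as the last step left them, time stands still between calls to the robot, and variables do not carry over. Pictures are saved under pics/ and viewed, about 12 in all and at most 16, crops included, and the job is handed in when it is done.

Besides the shell and the picture viewer there is one more tool, called after "Call:" as name(argument=value, ...) on one line, values as JSON. send_rows: Moves the arm, as the interface text tells. Shift numbers are shares of 150 mm and turn numbers shares of 180 degrees, none past 1 either way. Its arguments: {"type":"object","properties":{"deltas":{"type":"array","items":{"type":"array","items":{"type":"number"}}},"squeeze":{"type":"number"}},"required":["deltas"]}

```bash
ls; mkdir -p pics
python3 - <<'E'
from bench import r
import cv2
for n in("top","side"):
    f=r.grab_frame(n); cv2.imwrite(f"pics/{n}0.png",f["pixels"][:,:,::-1]); print(n,f["camera_matrix"].tolist(),f["rvec"],f["tvec"])
o=r.get_obs(); print(o)
E
```

```text
pics
top [[443.1772206989239, 0.0, 259.7010706284478], [0.0, 443.1772206989239, 184.32716978434195], [0.0, 0.0, 1.0]] [ 2.20758071 -2.16538924  0.04476505] [0.03728861 0.61220136 1.285105  ]
side [[411.7575354041855, 0.0, 254.45300687356013], [0.0, 411.7575354041855, 191.06248395424143], [0.0, 0.0, 1.0]] [ 2.21817475 -0.86455642  0.33845155] [-0.42861897  0.39904582  0.83440169]
{'clock': 0.1, 'joints': array([-1.34110132,  0.47771117,  0.0223372 ,  1.55635523, -0.01152013,
        1.10925132, -0.08308513]), 'qvel': array([-0.001762  , -0.00300213, -0.00087215, -0.0026637 ,  0.00022844,
       -0.00084978,  0.00031106]), 'tau': array([ 3.57343277e-03, -5.97764182e+01,  1.61309447e+00, -2.81955868e+01,
        1.27221723e-02,  5.08646583e-03,  2.97755335e-06]), 'tcp_pos': array([0.22353289, 0.63637922, 0.24142587]), 'orientation': array([-5.28010972e-01, -3.09672521e+00,  2.49393073e-03]), 'contact_force': array([-0.064177  , -0.15897336, -0.0047349 ]), 'moment': array([ 0.0133524 , -0.05307636,  0.02229025]), 'grip_width': 0.08554369010877377}
```

View pics/top0.png

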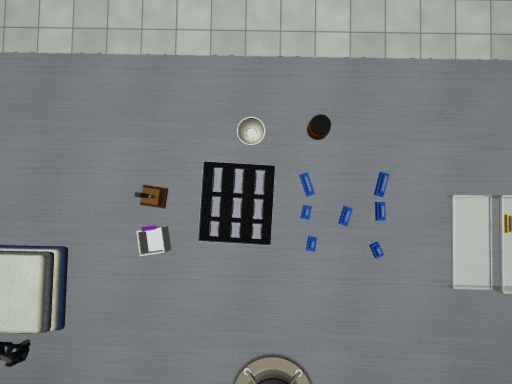

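View pics/side0.png

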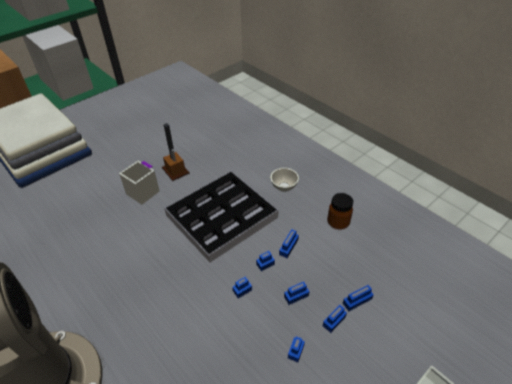

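Top view: case at about (237,203), seven guards at (307,184), (306,212), (311,243), (345,215), (382,184), (380,211) and (377,250), stand at (152,196), cup at (153,241) with its tab on the far side. The side view shows the same seven guards, and the comb leaning at (168,140).

```bash
cat > vis.py <<'E'
import numpy as np, cv2
from scipy.spatial.transform import Rotation as R
from bench import r
def look(n,save=None):
    f=r.grab_frame(n)
    if save: cv2.imwrite(save,f["pixels"][:,:,::-1])
    f["R"]=cv2.Rodrigues(np.array(f["rvec"]))[0]; return f
def ray(f,uv):
    K=f["camera_matrix"]; d=np.c_[np.atleast_2d(uv).astype(float),np.ones(len(np.atleast_2d(uv)))]@np.linalg.inv(K).T@f["R"]
    return -f["R"].T@np.array(f["tvec"]),d
def plane(f,uv,z):
    c,d=ray(f,uv); return c+d*((z-c[2])/d[:,2])[:,None]
def proj(f,p): return cv2.projectPoints(np.atleast_2d(p).astype(float),np.array(f["rvec"]),np.array(f["tvec"],float),f["camera_matrix"],None)[0][:,0]
def hsv(f): return cv2.cvtColor(f["pixels"],cv2.COLOR_RGB2HSV)
def blobs(m,amin):
    c=cv2.findContours(m.astype(np.uint8),cv2.RETR_EXTERNAL,cv2.CHAIN_APPROX_NONE)[0]
    return [k for k in c if cv2.contourArea(k)>amin]
def guards(f,z=.022):
    h=hsv(f); m=(abs(h[...,0].astype(int)-112)<14)&(h[...,1]>140)&(h[...,2]>60)
    n,lab,st,ce=cv2.connectedComponentsWithStats(m.astype(np.uint8)); out=[]
    for i in range(1,n):
        if st[i,4]<40: continue
        v,u=np.nonzero(lab==i); P=plane(f,np.c_[u,v],z)[:,:2]; c=P.mean(0)
        w,V=np.linalg.eigh(np.cov((P-c).T)); a=V[:,1]; yaw=np.degrees(np.arctan2(a[1],a[0]))
        out.append((ce[i],c,(yaw+90)%180-90,np.sqrt(12*w[::-1])))
    return out
def tool():
    o=r.get_obs(); return o["tcp_pos"],R.from_rotvec(o["orientation"]),o
def rel(xyz,yaw=None):
    """shift (fractions) in tool axes to xyz and az turn so that the tool's y axis stands at yaw deg (mod 180)"""
    p,q,o=tool(); s=q.inv().apply(np.array(xyz)-p)/.15
    y=q.apply([0,1,0]); a=np.degrees(np.arctan2(y[1],y[0])); t=0 if yaw is None else -((yaw-a+90)%180-90)/180
    return np.round(s,3),np.round(t,4),round(a,1)
E
python3 - <<'E'
from vis import *
np.set_printoptions(precision=4,suppress=True)
f=look("top"); s=look("side")
print("cams",ray(f,[0,0])[0],ray(s,[0,0])[0],"tcp px",proj(f,[.2235,.636,.24]))
for n,g in(("top",f),("side",s)):
    for x in guards(g): print(n,np.round(x[0],1),np.round(x[1],4),round(x[2],1),np.round(x[3]*1e3,1))
for n,g in(("top",f),("side",s)):
    h=hsv(g); m=h[...,2]<45; reg=np.zeros_like(m)
    if n=="top": reg[150:255,190:285]=1
    else: reg[165:260,155:285]=1
    c=max(blobs(m&reg,300),key=cv2.contourArea)
    P=plane(g,c[:,0],.032)[:,:2].astype(np.float32); print(n,"foam",cv2.minAreaRect(P*1000))
    # cutout floors
    mm=np.zeros(m.shape,np.uint8); cv2.drawContours(mm,[c],-1,1,-1)
    for k in blobs((mm>0)&(h[...,2]>80),15):
        q=plane(g,k[:,0],.008)[:,:2].astype(np.float32)*1000; print("  floor",np.round(cv2.minAreaRect(q)[0],1),np.round(cv2.minAreaRect(q)[1],1))
h=hsv(f)
for nm,m,z in(("purple",(abs(h[...,0].astype(int)-138)<12)&(h[...,1]>120),.085),("white",(h[...,1]<25)&(h[...,2]>170),.085),("wood",(h[...,0]<18)&(h[...,1]>130),.05)):
    for k in blobs(m,8):
        x,y,w,hh=cv2.boundingRect(k)
        if 120<x<180 and 170<y<260:
            P=plane(f,k[:,0],z)[:,:2].astype(np.float32)*1000; print(nm,(x,y,w,hh),cv2.minAreaRect(P))
big=cv2.resize(f["pixels"][150:270,120:400,::-1],None,fx=2.85,fy=2.85,interpolation=cv2.INTER_CUBIC); cv2.imwrite("pics/crop1.png",big)
big=cv2.resize(s["pixels"][110:270,110:290,::-1],None,fx=3.7,fy=3.7,interpolation=cv2.INTER_CUBIC); cv2.imwrite("pics/crop2.png",big)
E
```

```text
cams [0.5398 0.03   1.3173] [ 0.1198 -0.526   0.8649] tcp px [[ 11.5957 335.4246]]
top [306.8 184.1] [ 0.6144 -0.0887] 19.8 [70.8 26.7]
top [381.2 183.9] [ 0.6189 -0.3052] -14.8 [71.3 26.6]
top [380. 211.] [ 0.5401 -0.3023] 4.8 [57.5 26.6]
top [305.9 211.8] [ 0.5335 -0.0872] -12.6 [42.  25.7]
top [345.1 215.6] [ 0.5246 -0.2012] -14.8 [56.2 26.4]
top [311.3 243.5] [ 0.442 -0.104] -8.6 [42.2 25.6]
top [376.4 249.5] [ 0.4287 -0.2923] 26.1 [43.2 26.2]
top [ 57.9 279.7] [0.3222 0.631 ] 11.0 [268.7  80.8]
side [ 51.  166.1] [0.2899 0.6252] -0.2 [235.2  15.1]
side [288.8 244.1] [ 0.6133 -0.0939] 19.3 [78.9 24.2]
side [264.8 260.1] [ 0.5341 -0.0882] -1.9 [43.1 29.8]
side [241.4 286.6] [ 0.4418 -0.1059] -4.2 [41.9 28.4]
side [296.2 292.4] [ 0.5251 -0.204 ] -16.3 [57. 28.]
side [358.2 297.5] [ 0.6196 -0.3096] -15.0 [73.4 26.1]
side [334.9 318.2] [ 0.5409 -0.3067] 2.6 [60.  26.2]
side [295.6 349. ] [ 0.4269 -0.2962] 25.4 [47.2 24.4]
top foam ((556.6104736328125, 114.62012481689453), (205.0115203857422, 227.83224487304688), 87.6710433959961)
  floor [474.2  55.9] [41.  26.5]
  floor [477.3 117.9
[... 344 characters left out ...]
, 87.87364959716797)
  floor [480.9  64.1] [12.2 35.8]
  floor [547.3  61.8] [12.2 48.2]
  floor [483.7 127. ] [11.2 34.9]
  floor [550.1 124.4] [11.  47.6]
  floor [486.6 190.1] [ 8.8 33.9]
  floor [627.4  58.7] [12.2 60.2]
  floor [551.7 187.6] [ 8.5 44.5]
  floor [629.3 121.4] [10.7 57.9]
  floor [631.9 184.6] [ 8.6 57.2]
purple (141, 225, 15, 6) ((481.0398864746094, 355.9400939941406), (10.201831817626953, 39.37345504760742), 9.247652053833008)
white (137, 227, 27, 29) ((443.7178649902344, 349.72564697265625), (69.9174575805664, 68.84236145019531), 9.47125244140625)
wood (141, 186, 27, 22) ((570.2037353515625, 352.0133972167969), (70.80036163330078, 53.88208770751953), 82.99054718017578)
```

View pics/crop1.png

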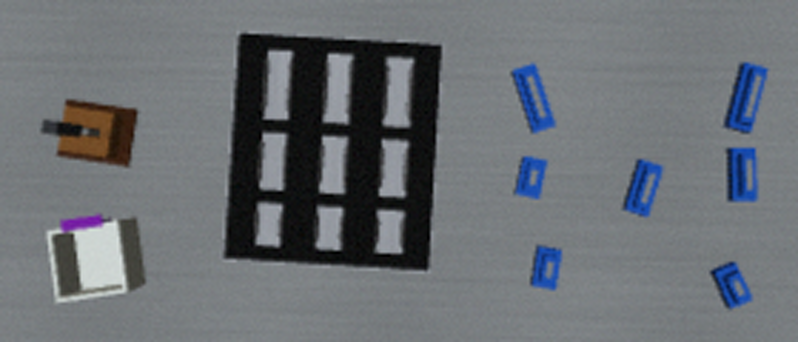

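View pics/crop2.png

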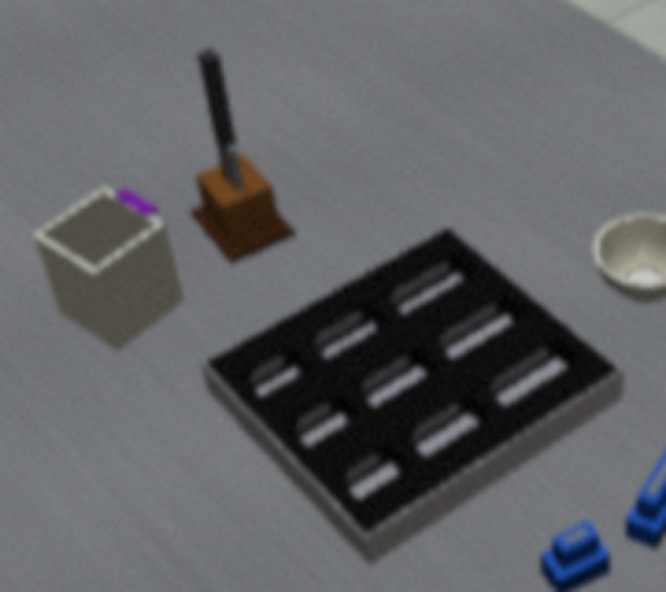

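Case centre is about (0.557, 0.115) with yaw −2.2°, and both views agree. There are 3 short, 2 medium and 2 long guards. I start with the isolated medium: squeeze it lengthwise to centre it, then grip it across.

```bash
cat >> vis.py <<'E'
CX,CY,CA=.5569,.1147,-2.2
def slot(row,y,z):
    q=R.from_euler('z',CA,degrees=True).apply([{'s':-.079,'m':-.014,'l':.065}[row],y/1e3,0]); return np.array([CX,CY,z])+q
E
python3 - <<'E'
from vis import *
print(rel([.5,.3,.2]),rel([.5246,-.2025,.12],-15.5))
E
```

```text
(array([-2.482, -1.506,  0.28 ]), np.int64(0), np.float64(70.6)) (array([-3.747, -4.612,  0.817]), np.float64(0.4786), np.float64(70.6))
```

Call:
send_rows(deltas=[[0.8, -0.83, -0.5, 0.09, 0, 0, 0], [0.8, -0.83, -0.5, 0.09, 0, 0, 0], [0.8, -0.83, -0.5, 0.09, 0, 0, 0], [0.8, -0.83, -0.5, 0.09, 0, 0, 0]])

```text
clock: 0.53
tcp_pos: [0.3206, 0.5198, 0.2282]
orientation: [0.536, 3.093, -0.005]
contact_force: [0.6, -1.3, 0.2]
grip_width: 0.0684
```

Call:
send_rows(deltas=[[0.8, -0.83, -0.5, 0.09, 0, 0, 0], [0.8, -0.83, -0.5, 0.09, 0, 0, 0], [0.8, -0.83, -0.5, 0.09, 0, 0, 0], [0.8, -0.83, -0.5, 0.09, 0, 0, 0]])

```text
clock: 0.87
tcp_pos: [0.4126, 0.4073, 0.2149]
orientation: [0.537, 3.094, -0.004]
contact_force: [0.6, 0.2, -0.4]
grip_width: 0.0684
```

Call:
send_rows(deltas=[[0.8, -0.83, -0.5, 0.09, 0, 0, 0], [0.8, -0.83, -0.5, 0.09, 0, 0, 0], [0.8, -0.83, -0.5, 0.09, 0, 0, 0], [0.8, -0.83, -0.5, 0.09, 0, 0, 0]])

```text
clock: 1.2
tcp_pos: [0.5047, 0.2951, 0.2015]
orientation: [0.537, 3.094, -0.004]
contact_force: [0.6, -0.7, 0.3]
grip_width: 0.0684
```

Call:
send_rows(deltas=[[0.8, -0.32, -0.78, 0.13, 0, 0, 0], [0.8, -0.32, -0.78, 0.13, 0, 0, 0], [0.8, -0.32, -0.78, 0.13, 0, 0, 0], [0.8, -0.32, -0.78, 0.13, 0, 0, 0]])

```text
clock: 1.53
tcp_pos: [0.5078, 0.1647, 0.1811]
orientation: [-0.544, -3.093, 0.009]
contact_force: [-0.7, -0.6, -0.7]
grip_width: 0.0685
```

Call:
send_rows(deltas=[[0.8, -0.32, -0.78, 0.13, 0, 0, 0], [0.8, -0.32, -0.78, 0.13, 0, 0, 0], [0.8, -0.32, -0.78, 0.13, 0, 0, 0], [0.8, -0.32, -0.78, 0.13, 0, 0, 0]])

```text
clock: 1.87
tcp_pos: [0.5136, 0.0393, 0.162]
orientation: [-0.544, -3.093, 0.007]
contact_force: [0.9, 0.7, -0.1]
grip_width: 0.0683
```

Call:
send_rows(deltas=[[0.8, -0.32, -0.78, 0.13, 0, 0, 0], [0.8, -0.32, -0.78, 0.13, 0, 0, 0], [0.8, -0.32, -0.78, 0.13, 0, 0, 0], [0.8, -0.32, -0.78, 0.13, 0, 0, 0]])

```text
clock: 2.2
tcp_pos: [0.5199, -0.0868, 0.1428]
orientation: [-0.544, -3.094, 0.007]
contact_force: [-0.6, -0.4, -0.3]
grip_width: 0.0683
```

Call:
send_rows(deltas=[[0.8, -0.32, -0.78, 0.13, 0, 0, 0.1], [0.8, -0.32, -0.78, 0.13, 0, 0, 0.2], [0.8, -0.32, -0.78, 0.13, 0, 0, 0.3], [0.8, -0.32, -0.78, 0.13, 0, 0, 0.4], [0.8, -0.32, -0.78, 0.13, 0, 0, 0.478], [0.8, -0.32, -0.78, 0.13, 0, 0, 0.478], [0.8, -0.32, -0.78, 0.13, 0, 0, 0.478], [0.8, -0.32, -0.78, 0.13, 0, 0, 0.478], [0.8, -0.32, -0.78, 0.13, 0, 0, 0.478], [0.8, -0.32, -0.78, 0.13, 0, 0, 0.478], [0.8, -0.32, -0.78, 0.13, 0, 0, 0.478], [0.8, -0.32, -0.78, 0.13, 0, 0, 0.478], [0.8, -0.32, -0.78, 0.13, 0, 0, 0.478]])

```text
clock: 3.28
tcp_pos: [0.5278, -0.2035, 0.1236]
orientation: [-2.502, -1.899, 0.001]
contact_force: [0.6, -0.2, -0.2]
grip_width: 0.0686
```

Run:
```python
from vis import *
print(tool()[0],tool()[2]['clock'],rel([.5246,-.2025,.038],-15.5))
```

```text
[ 0.52783918 -0.20354425  0.12356779] 3.2833 (array([ 0.001, -0.022,  0.57 ]), np.float64(-0.0006), np.float64(-15.6))
```

Call:
send_rows(deltas=[[0.8, 0, -0.022, 0.3, 0, 0, 0], [0.8, 0, -0.022, 0.57, 0, 0, 0], [0.8, 0, -0.022, 0.57, 0, 0, 0], [0.7, 0, -0.022, 0.57, 0, 0, 0], [0.6, 0, -0.022, 0.57, 0, 0, 0], [0.4, 0, -0.022, 0.57, 0, 0, 0], [0.4, 0, -0.022, 0.57, 0, 0, 0], [0.4, 0, -0.022, 0.57, 0, 0, 0], [0.4, 0, -0.022, 0.57, 0, 0, 0], [0.4, 0, -0.022, 0.57, 0, 0, 0]], squeeze=20)

```text
clock: 4.12
tcp_pos: [0.5259, -0.2043, 0.0405]
orientation: [2.497, 1.902, 0.004]
contact_force: [-0.8, -0.3, 8.2]
grip_width: 0.0412
```

Run:
```python
from vis import *
print(tool()[0],rel([.52,-.2,.036],74.5))
look("side","pics/s1.png")
import cv2;i=cv2.imread("pics/s1.png");cv2.imwrite("pics/s1c.png",cv2.resize(i[200:384,200:420],None,fx=3.2,fy=3.2))
```

```text
[ 0.52590008 -0.20427586  0.04053882] (array([ 0.017, -0.046,  0.03 ]), np.float64(-0.4994), np.float64(-15.4))
```

View pics/s1c.png

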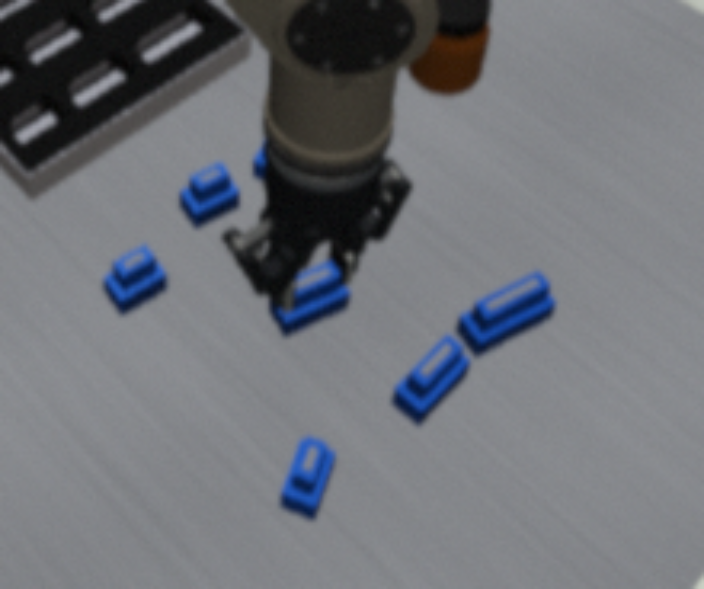

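The fingers closed on the rib at 41 mm and centred it, touching the block ledge lightly. I'll work a bit higher, turn and grip across.

Call:
send_rows(deltas=[[0.7, 0, 0, -0.045, 0, 0, 0], [0.7, 0, 0, -0.045, 0, 0, 0], [0.7, 0, 0, -0.045, 0, 0, -0.1], [0.7, 0, 0, -0.045, 0, 0, -0.2], [0.7, 0, 0, -0.045, 0, 0, -0.3], [0.7, 0, 0, -0.045, 0, 0, -0.4], [0.7, 0, 0, -0.045, 0, 0, -0.5], [0.7, 0, 0, -0.045, 0, 0, -0.5], [0.7, 0, 0, -0.045, 0, 0, -0.5], [0.7, 0, 0, -0.045, 0, 0, -0.5], [0.7, 0, 0, -0.045, 0, 0, -0.5], [0.7, 0, 0, -0.045, 0, 0, -0.5], [0.7, 0, 0, -0.045, 0, 0, -0.5], [0.7, 0, 0, -0.045, 0, 0, -0.5], [0.7, 0, 0, -0.045, 0, 0, -0.5]], squeeze=20)

```text
clock: 5.42
tcp_pos: [0.5245, -0.2037, 0.0456]
orientation: [0.411, 3.114, -0.0]
contact_force: [0.1, -0.6, -0.2]
grip_width: 0.0596
```

Call:
send_rows(deltas=[[0.4, 0, 0, 0, 0, 0, 0], [0.4, 0, 0, 0, 0, 0, 0], [0.2, 0, 0, 0, 0, 0, 0], [0.2, 0, 0, 0, 0, 0, 0], [0, 0, 0, 0, 0, 0, 0], [0, 0, 0, 0, 0, 0, 0], [0, 0, 0, 0, 0, 0, 0], [0, 0, 0, 0, 0, 0, 0], [0, 0, 0, 0, 0, 0, 0], [0, 0, 0, 0, 0, 0, 0]], squeeze=60)

```text
clock: 6.25
tcp_pos: [0.5245, -0.2035, 0.0453]
orientation: [0.421, 3.113, 0.0]
contact_force: [-1.9, 1.6, 4.9]
grip_width: 0.0115
```

Run:
```python
from vis import *
p=tool()[0];print(p,rel([p[0],p[1],.11]),rel(slot('m',62,.11),90+CA), rel(slot('m',62,.09),90+CA),tool()[2]['joints'])
```

```text
[ 0.5245372  -0.20350838  0.04531573] (array([-0.   ,  0.   , -0.431]), np.int64(0), np.float64(74.6)) (array([ 0.541,  2.484, -0.431]), np.float64(-0.0734), np.float64(74.6)) (array([ 0.541,  2.484, -0.298]), np.float64(-0.0734), np.float64(74.6)) [ 0.15282364  0.56090278  0.13714743  1.97690901 -0.1271305   0.61153398
  1.6753067 ]
```

Call:
send_rows(deltas=[[0, 0, 0, -0.2, 0, 0, 0], [0, 0, 0, -0.43, 0, 0, 0], [0, 0.18, 0.83, -0.43, 0, 0, 0], [0, 0.18, 0.83, -0.43, 0, 0, 0], [0, 0.18, 0.83, -0.43, 0, 0, 0], [0, 0.18, 0.83, -0.43, 0, 0, 0]])

```text
clock: 6.75
tcp_pos: [0.532, -0.0664, 0.1092]
orientation: [-0.404, -3.115, -0.008]
contact_force: [0.2, 0.3, -1.8]
grip_width: 0.0122
```

Call:
send_rows(deltas=[[0, 0.18, 0.83, 0, 0, 0, 0], [0, 0.18, 0.83, 0, 0, 0, 0], [0, 0.18, 0.83, 0, 0, 0, 0], [0, 0.18, 0.83, 0, 0, 0, 0]])

```text
clock: 7.08
tcp_pos: [0.5385, 0.0611, 0.1093]
orientation: [-0.403, -3.115, -0.008]
contact_force: [0.5, 0.8, -0.2]
grip_width: 0.0121
```

Call:
send_rows(deltas=[[0, 0.18, 0.82, 0, 0, 0, -0.073], [0, 0.18, 0.82, 0, 0, 0, -0.073], [0, 0.18, 0.82, 0, 0, 0, -0.073], [0, 0.18, 0.82, 0, 0, 0, -0.073], [0, 0.18, 0.82, 0, 0, 0, -0.073], [0, 0.18, 0.82, 0, 0, 0, -0.073], [0, 0.18, 0.82, 0, 0, 0, -0.073]])

```text
clock: 7.67
tcp_pos: [0.545, 0.1745, 0.1092]
orientation: [-0.066, -3.14, 0.002]
contact_force: [-0.3, -0.3, -0.0]
grip_width: 0.0118
```

Run:
```python
from vis import *
print(tool()[0],tool()[2]['grip_width'],rel(slot('m',62,.08),90+CA),rel(slot('m',62,.053),90+CA))
f=look("top")
for x in guards(f,.085): print(np.round(x[0],1),np.round(x[1],4),round(x[2],1),np.round(x[3]*1e3,1))
s=look("side","pics/s2.png")
i=cv2.imread("pics/s2.png");cv2.imwrite("pics/s2c.png",cv2.resize(i[120:280,130:310],None,fx=3.5,fy=3.5))
```

```text
[0.54499061 0.17452542 0.10916624] 0.011781098646907502 (array([-0.001,  0.018,  0.194]), np.float64(-0.0011), np.float64(87.6)) (array([-0.001,  0.018,  0.374]), np.float64(-0.0011), np.float64(87.6))
[306.8 184.1] [ 0.6108 -0.0829] 19.8 [67.3 25.4]
[381.2 183.9] [ 0.6153 -0.289 ] -14.4 [67.7 25.3]
[380.  210.9] [ 0.5403 -0.2861] 4.3 [54.5 25.2]
[305.9 211.7] [ 0.534  -0.0814] -13.6 [39.7 24.4]
[311.3 243.5] [ 0.4467 -0.0974] -8.6 [40.1 24.3]
[376.4 249.5] [ 0.4341 -0.2765] 25.7 [40.9 25.1]
[ 37.6 246.7] [0.4222 0.6628] 89.6 [83.1  3.8]
[ 61.1 285.7] [0.3165 0.5919] 0.8 [235.6  11.4]
```

View pics/s2c.png

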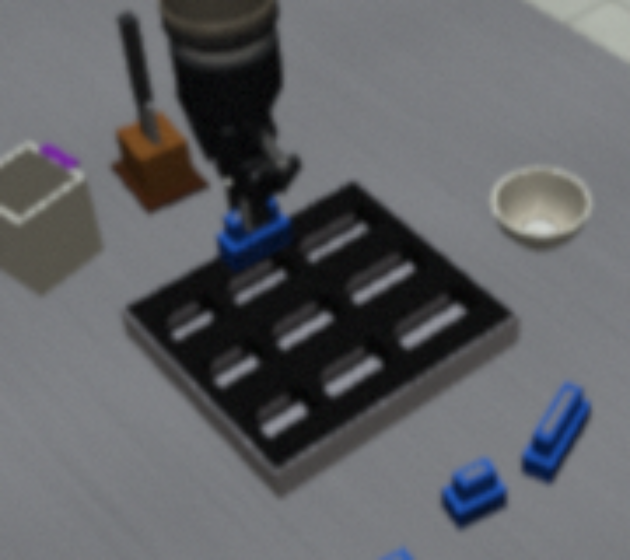

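Held guard sits square above the far medium cutout. I'll go down in stages.

Call:
send_rows(deltas=[[0, 0, 0.018, 0.1, 0, 0, 0], [0, 0, 0.018, 0.19, 0, 0, 0], [0, 0, 0.018, 0.22, 0, 0, 0], [0, 0, 0.018, 0.25, 0, 0, 0], [0, 0, 0.018, 0.26, 0, 0, 0]], squeeze=80)

```text
clock: 8.18
tcp_pos: [0.5452, 0.178, 0.0704]
orientation: [-0.064, -3.14, 0.002]
contact_force: [-1.3, -2.2, 5.1]
grip_width: 0.0112
```

Call:
send_rows(deltas=[[0, 0, 0, 0.02, 0, 0, 0], [0, 0, 0, 0.04, 0, 0, 0], [0, 0, 0, 0.06, 0, 0, 0], [0, 0, 0, 0.07, 0, 0, 0]])

```text
clock: 8.52
tcp_pos: [0.5459, 0.1781, 0.0606]
orientation: [0.064, 3.14, -0.001]
contact_force: [0.4, -3.9, 3.3]
grip_width: 0.011
```

Call:
send_rows(deltas=[[0, 0, 0, 0.02, 0, 0, 0], [0, 0, 0, 0.04, 0, 0, 0], [0, 0, 0, 0.05, 0, 0, 0], [0, 0, 0, 0.05, 0, 0, 0]])

```text
clock: 8.85
tcp_pos: [0.5456, 0.1781, 0.0534]
orientation: [0.064, 3.141, -0.002]
contact_force: [-2.3, -6.3, 10.9]
grip_width: 0.0114
```

Call:
send_rows(deltas=[[0, 0, 0, 0.015, 0, 0, 0], [0, 0, 0, 0.03, 0, 0, 0], [0, 0, 0, 0.03, 0, 0, 0]])

```text
clock: 9.1
tcp_pos: [0.5459, 0.1782, 0.053]
orientation: [0.065, 3.14, -0.001]
contact_force: [-14.7, -10.1, 53.0]
grip_width: 0.0112
```

Call:
send_rows(deltas=[[0.5, 0, 0, -0.02, 0, 0, 0], [0.5, 0, 0, -0.02, 0, 0, 0], [0.5, 0, 0, -0.02, 0, 0, 0], [0.5, 0, 0, -0.2, 0, 0, 0], [0, 0, 0, -0.25, 0, 0, 0], [0, 0, 0, -0.25, 0, 0, 0], [0, 0, 0, -0.25, 0, 0, 0], [0, 0, 0, -0.25, 0, 0, 0], [0, 0, 0, -0.25, 0, 0, 0], [0, 0, 0, -0.25, 0, 0, 0]])

```text
clock: 9.93
tcp_pos: [0.5446, 0.1792, 0.0846]
orientation: [-0.062, -3.14, 0.001]
contact_force: [-0.4, -0.6, -0.1]
grip_width: -0.0003
```

Run:
```python
from vis import *
print(tool()[0],rel(slot('m',62,.075)))
```

```text
[0.54460823 0.1792109  0.08460704] (array([-0.005, -0.013,  0.064]), np.int64(0), np.float64(87.7))
```

```bash
cat >> vis.py <<'E'
def plan(xyz,yaw):
    s,t,a=rel(xyz,yaw); n=int(np.ceil(abs(s).max()+.02)); print("from",np.round(tool()[0],4),"yaw",a,"w",round(tool()[2]['grip_width']*1e3,1),"t",tool()[2]['clock'],"| total",s,"calls",n,"each",np.round(s/n,3),"az",t)
def listg():
    f=look("top")
    for x in guards(f,.01):
        if x[1][1]<.3 and x[1][0]>.3: print(np.round(x[0],1),np.round(x[1],4),round(x[2],1),np.round(x[3]*1e3,1))
    return f
E
python3 - <<'E'
from vis import *
listg(); plan([.6151,-.0901,.10],19.8)
E
```

```text
[306.8 184.2] [ 0.6149 -0.0898] 19.5 [71.8 27. ]
[381.2 183.8] [ 0.6201 -0.3084] -14.1 [71.8 27. ]
[380.  210.9] [ 0.5403 -0.3053] 4.3 [57.8 26.7]
[305.8 211.8] [ 0.5335 -0.088 ] -12.4 [42.2 25.7]
[311.3 243.4] [ 0.4415 -0.1052] -8.2 [42.7 25.7]
[376.3 249.5] [ 0.4275 -0.2951] 25.0 [43.4 26.9]
from [0.5447 0.1792 0.0847] yaw 87.7 w 0.1 t 9.9833 | total [-0.54  -1.775 -0.102] calls 2 each [-0.27  -0.888 -0.051] az 0.3775
```

Call:
send_rows(deltas=[[0.85, -0.27, -0.888, -0.08, 0, 0, 0], [0.85, -0.27, -0.888, -0.08, 0, 0, 0], [0.85, -0.27, -0.888, -0.08, 0, 0, 0], [0.85, -0.27, -0.888, -0.08, 0, 0, 0]], squeeze=20)

```text
clock: 10.32
tcp_pos: [0.5816, 0.0369, 0.0979]
orientation: [0.073, 3.139, -0.006]
contact_force: [0.4, -1.2, -0.3]
grip_width: 0.0481
```

Call:
send_rows(deltas=[[0.85, -0.27, -0.888, -0.02, 0, 0, 0.1], [0.85, -0.27, -0.888, -0.02, 0, 0, 0.2], [0.85, -0.27, -0.888, -0.02, 0, 0, 0.3], [0.85, -0.27, -0.888, -0.02, 0, 0, 0.378], [0.85, -0.27, -0.888, -0.02, 0, 0, 0.378], [0.85, -0.27, -0.888, -0.02, 0, 0, 0.378], [0.85, -0.27, -0.888, -0.02, 0, 0, 0.378], [0.85, -0.27, -0.888, -0.02, 0, 0, 0.378], [0.85, -0.27, -0.888, -0.02, 0, 0, 0.378], [0.85, -0.27, -0.888, -0.02, 0, 0, 0.378], [0.85, -0.27, -0.888, -0.02, 0, 0, 0.378], [0.85, -0.27, -0.888, -0.02, 0, 0, 0.378]])

```text
clock: 11.32
tcp_pos: [0.6154, -0.0899, 0.1001]
orientation: [-1.805, -2.571, 0.001]
contact_force: [-0.7, 0.3, 0.1]
grip_width: 0.0725
```

Call:
send_rows(deltas=[[0.85, 0, 0, 0.2, 0, 0, 0], [0.85, 0, 0, 0.37, 0, 0, 0], [0.85, 0, 0, 0.37, 0, 0, 0], [0.75, 0, 0, 0.37, 0, 0, 0], [0.65, 0, 0, 0.37, 0, 0, 0], [0.55, 0, 0, 0.37, 0, 0, 0], [0.55, 0, 0, 0.37, 0, 0, 0], [0.55, 0, 0, 0.37, 0, 0, 0], [0.55, 0, 0, 0.37, 0, 0, 0], [0.55, 0, 0, 0.37, 0, 0, 0]])

```text
clock: 12.15
tcp_pos: [0.6164, -0.0901, 0.0461]
orientation: [1.808, 2.568, 0.002]
contact_force: [0.1, 0.2, 5.8]
grip_width: 0.0549
```

Call:
send_rows(deltas=[[0.85, 0, 0, -0.035, 0, 0, 0], [0.85, 0, 0, -0.035, 0, 0, 0], [0.85, 0, 0, -0.035, 0, 0, -0.1], [0.85, 0, 0, -0.035, 0, 0, -0.2], [0.85, 0, 0, -0.035, 0, 0, -0.3], [0.85, 0, 0, -0.035, 0, 0, -0.4], [0.85, 0, 0, -0.035, 0, 0, -0.5], [0.85, 0, 0, -0.035, 0, 0, -0.5], [0.85, 0, 0, -0.035, 0, 0, -0.5], [0.85, 0, 0, -0.035, 0, 0, -0.5], [0.85, 0, 0, -0.035, 0, 0, -0.5], [0.7, 0, 0, -0.035, 0, 0, -0.5], [0.6, 0, 0, -0.035, 0, 0, -0.5], [0.5, 0, 0, -0.035, 0, 0, -0.5], [0.4, 0, 0, -0.035, 0, 0, -0.5], [0.4, 0, 0, -0.035, 0, 0, -0.5]])

```text
clock: 13.48
tcp_pos: [0.6154, -0.0904, 0.0502]
orientation: [0.541, -3.095, -0.0]
contact_force: [-0.4, 0.3, 0.6]
grip_width: 0.0341
```

Call:
send_rows(deltas=[[0.2, 0, 0, 0, 0, 0, 0], [0.2, 0, 0, 0, 0, 0, 0], [0, 0, 0, 0, 0, 0, 0], [0, 0, 0, 0, 0, 0, 0], [0, 0, 0, 0, 0, 0, 0], [0, 0, 0, 0, 0, 0, 0], [0, 0, 0, 0, 0, 0, 0], [0, 0, 0, 0, 0, 0, 0]], squeeze=60)

```text
clock: 14.15
tcp_pos: [0.6157, -0.0901, 0.0505]
orientation: [-0.537, 3.095, -0.0]
contact_force: [-1.2, -1.7, 3.5]
grip_width: 0.0112
```

Run:
```python
from vis import *
plan(slot('l',62,.11),90+CA)
```

```text
from [ 0.6157 -0.0901  0.0505] yaw 109.7 w 11.2 t 14.15 | total [-0.647  1.639 -0.397] calls 2 each [-0.324  0.82  -0.198] az 0.1216
```

Call:
send_rows(deltas=[[0, 0, 0, -0.2, 0, 0, 0], [0, 0, 0, -0.43, 0, 0, 0], [0, -0.324, 0.82, -0.43, 0, 0, 0], [0, -0.324, 0.82, -0.43, 0, 0, 0], [0, -0.324, 0.82, -0.43, 0, 0, 0], [0, -0.324, 0.82, -0.43, 0, 0, 0]])

```text
clock: 14.65
tcp_pos: [0.6195, 0.053, 0.115]
orientation: [-0.553, 3.091, 0.01]
contact_force: [0.3, 1.7, 0.2]
grip_width: 0.0118
```

Call:
send_rows(deltas=[[0, -0.324, 0.82, 0, 0, 0, 0.06], [0, -0.324, 0.82, 0, 0, 0, 0.122], [0, -0.324, 0.82, 0.03, 0, 0, 0.122], [0, -0.324, 0.82, 0.03, 0, 0, 0.122], [0, -0.324, 0.82, 0.03, 0, 0, 0.122], [0, -0.324, 0.82, 0.03, 0, 0, 0.122], [0, -0.324, 0.82, 0.03, 0, 0, 0.122]])

```text
clock: 15.23
tcp_pos: [0.6241, 0.1727, 0.1099]
orientation: [-0.063, -3.14, 0.002]
contact_force: [-0.3, -1.2, -0.1]
grip_width: 0.0116
```

Run:
```python
from vis import *
plan(slot('l',62,.0585),90+CA)
s=look("side","pics/s3.png")
i=cv2.imread("pics/s3.png");cv2.imwrite("pics/s3c.png",cv2.resize(i[130:270,140:300],None,fx=4,fy=4))
```

```text
from [0.6241 0.1727 0.1099] yaw 87.7 w 11.6 t 15.2333 | total [-0.001  0.01   0.343] calls 1 each [-0.001  0.01   0.343] az -0.0005
```

View pics/s3c.png

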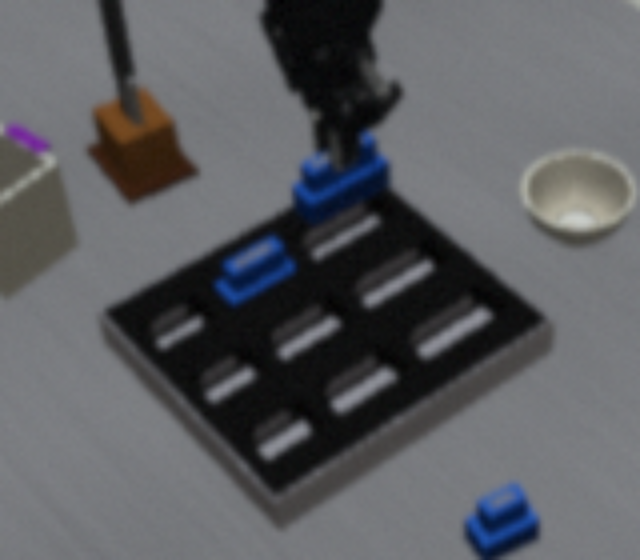

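```bash
cat >> vis.py <<'E'
def seatcheck(f,x,y,L,yaw=None):
    """blue mask's row/col extents vs those predicted for a seated guard and one 10 mm up (block part above foam)"""
    h=hsv(f); m=(abs(h[...,0].astype(int)-112)<14)&(h[...,1]>120)&(h[...,2]>40)
    q=R.from_euler('z',CA if yaw is None else yaw,degrees=True)
    def ext(dz):
        P=[[sx*(L/2-.006),sy*.007,.052+dz] for sx in(-1,1) for sy in(-1,1)]+[[sx*L/2,sy*.012,z] for sx in(-1,1) for sy in(-1,1) for z in((.032,.032+dz))]
        u=proj(f,q.apply(P)+[x,y,0]); return np.round(np.r_[u.min(0),u.max(0)],1)
    e=ext(0).astype(int); n,lab,st,ce=cv2.connectedComponentsWithStats(m.astype(np.uint8))
    c=proj(f,[x,y,.045])[0]; i=min(range(1,n),key=lambda i:np.hypot(*(ce[i]-c))+(1e3 if st[i,4]<15 else 0))
    print("blob",st[i][:2],st[i][:2]+st[i][2:4]-1,"area",st[i,4],"seated",ext(0),"up10",ext(.01))
E
python3 - <<'E'
from vis import *
import vis
s=look("side"); p=slot('m',62,0); seatcheck(s,.5455,.1778,.054); t=look("top"); seatcheck(t,.5455,.1778,.054)
E
```

```text
blob [193 188] [214 206] area 223 seated [192.8 188.9 213.4 205.6] up10 [192.4 186.3 213.4 205.6]
blob [301 205] [311 219] area 106 seated [210.1 196.3 219.5 215.4] up10 [209.7 196.2 219.5 215.5]
```

Medium's rib top projects where a seated one should (row 188 against 188.9 seated, 186.3 if 10 mm high). Now the long guard goes in.

Call:
send_rows(deltas=[[0, 0, 0.01, 0.1, 0, 0, 0], [0, 0, 0.01, 0.18, 0, 0, 0], [0, 0, 0.01, 0.22, 0, 0, 0], [0, 0, 0.01, 0.24, 0, 0, 0], [0, 0, 0.01, 0.26, 0, 0, 0]], squeeze=90)

```text
clock: 15.8
tcp_pos: [0.6242, 0.1749, 0.0712]
orientation: [-0.063, -3.14, 0.001]
contact_force: [-2.1, -1.7, 5.6]
grip_width: 0.01
```

Call:
send_rows(deltas=[[0, 0, 0, 0.02, 0, 0, 0], [0, 0, 0, 0.04, 0, 0, 0], [0, 0, 0, 0.06, 0, 0, 0], [0, 0, 0, 0.08, 0, 0, 0], [0, 0, 0, 0.09, 0, 0, 0], [0, 0, 0, 0.09, 0, 0, 0]])

```text
clock: 16.3
tcp_pos: [0.6249, 0.175, 0.0585]
orientation: [0.063, 3.14, -0.001]
contact_force: [-0.3, -3.9, 8.4]
grip_width: 0.0102
```

Run:
```python
from vis import *
plan(slot('l',62,.0585),90+CA); print(tool()[2]['contact_force'])
```

```text
from [0.6249 0.175  0.0585] yaw 87.7 w 10.2 t 16.3 | total [ 0.004 -0.006  0.   ] calls 1 each [ 0.004 -0.006  0.   ] az -0.0006
[-0.34891953 -3.93808412  8.40976862]
```

Call:
send_rows(deltas=[[0, 0, -0.006, 0.01, 0, 0, 0], [0, 0, -0.006, 0.018, 0, 0, 0], [0, 0, -0.006, 0.018, 0, 0, 0]])

```text
clock: 16.55
tcp_pos: [0.6251, 0.1746, 0.0583]
orientation: [0.063, 3.139, 0.0]
contact_force: [-7.5, -5.0, 25.7]
grip_width: 0.0104
```

Call:
send_rows(deltas=[[0.5, 0, 0, -0.01, 0, 0, 0], [0.5, 0, 0, -0.01, 0, 0, 0], [0.5, 0, 0, -0.01, 0, 0, 0], [0.5, 0, 0, -0.2, 0, 0, 0], [0.6, 0, 0, -0.3, 0, 0, 0], [0.6, 0, 0, -0.3, 0, 0, 0]], squeeze=20)

```text
clock: 17.05
tcp_pos: [0.6261, 0.1761, 0.1028]
orientation: [0.061, 3.137, 0.004]
contact_force: [0.6, 0.0, 0.1]
grip_width: 0.0512
```

Run:
```python
from vis import *
s=look("side"); seatcheck(s,*slot('l',62,0)[:2],.068)
listg(); plan([.5335,-.0885,.10],-12.4)
```

```text
blob [214 175] [237 194] area 247 seated [213.7 175.4 237.3 193.7] up10 [213.4 172.9 237.3 193.7]
[381.2 183.9] [ 0.6199 -0.3083] -14.5 [71.4 27.1]
[380. 211.] [ 0.5401 -0.3054] 4.8 [58.1 26.9]
[305.9 211.8] [ 0.5333 -0.0881] -11.6 [42.3 25.7]
[311.2 243.5] [ 0.4412 -0.1051] -9.6 [42.2 25.7]
[376.4 249.5] [ 0.4276 -0.2952] 25.7 [43.4 26.7]
from [0.6242 0.1754 0.0999] yaw 87.8 w 51.0 t 17.15 | total [ 0.536 -1.782 -0.002] calls 2 each [ 0.268 -0.891 -0.001] az -0.4435
```

Call:
send_rows(deltas=[[0.62, 0.268, -0.891, -0.05, 0, 0, 0], [0.62, 0.268, -0.891, -0.05, 0, 0, 0], [0.62, 0.268, -0.891, -0.05, 0, 0, 0], [0.62, 0.268, -0.891, -0.05, 0, 0, 0]])

```text
clock: 17.48
tcp_pos: [0.5756, 0.0357, 0.106]
orientation: [-0.072, -3.136, 0.007]
contact_force: [-0.4, -1.0, 0.4]
grip_width: 0.0526
```

Call:
send_rows(deltas=[[0.62, 0.268, -0.891, 0.05, 0, 0, 0.1], [0.62, 0.268, -0.891, 0.05, 0, 0, 0.2], [0.62, 0.268, -0.891, 0.05, 0, 0, 0.3], [0.62, 0.268, -0.891, 0.05, 0, 0, 0.4], [0.62, 0.268, -0.891, 0.05, 0, 0, 0.5], [0.62, 0.268, -0.891, 0.05, 0, 0, 0.556], [0.62, 0.268, -0.891, 0.05, 0, 0, 0.556], [0.62, 0.268, -0.891, 0.05, 0, 0, 0.556], [0.62, 0.268, -0.891, 0.05, 0, 0, 0.556], [0.62, 0.268, -0.891, 0.05, 0, 0, 0.556], [0.62, 0.268, -0.891, 0.05, 0, 0, 0.556], [0.62, 0.268, -0.891, 0.05, 0, 0, 0.556], [0.62, 0.268, -0.891, 0.05, 0, 0, 0.556], [0.62, 0.268, -0.891, 0.05, 0, 0, 0.556], [0.62, 0.268, -0.891, 0.05, 0, 0, 0.556], [0.62, 0.268, -0.891, 0.05, 0, 0, 0.556]])

```text
clock: 18.82
tcp_pos: [0.5327, -0.0887, 0.0991]
orientation: [-2.443, -1.974, 0.003]
contact_force: [0.1, -0.0, -1.2]
grip_width: 0.0529
```

Call:
send_rows(deltas=[[0.62, 0, 0, 0.2, 0, 0, 0], [0.62, 0, 0, 0.35, 0, 0, 0], [0.62, 0, 0, 0.35, 0, 0, 0], [0.5, 0, 0, 0.35, 0, 0, 0], [0.4, 0, 0, 0.35, 0, 0, 0], [0.3, 0, 0, 0.35, 0, 0, 0], [0.2, 0, 0, 0.35, 0, 0, 0], [0.2, 0, 0, 0.35, 0, 0, 0], [0.2, 0, 0, 0.35, 0, 0, 0], [0.2, 0, 0, 0.35, 0, 0, 0]])

```text
clock: 19.65
tcp_pos: [0.5343, -0.0892, 0.0486]
orientation: [2.446, 1.969, 0.003]
contact_force: [0.3, -0.3, 6.8]
grip_width: 0.0268
```

Call:
send_rows(deltas=[[0.6, 0, 0, -0.02, 0, 0, 0], [0.6, 0, 0, -0.02, 0, 0, 0], [0.6, 0, 0, -0.02, 0, 0, 0], [0.6, 0, 0, -0.02, 0, 0, -0.1], [0.6, 0, 0, -0.02, 0, 0, -0.2], [0.6, 0, 0, -0.02, 0, 0, -0.3], [0.6, 0, 0, -0.02, 0, 0, -0.4], [0.6, 0, 0, -0.02, 0, 0, -0.5], [0.6, 0, 0, -0.02, 0, 0, -0.5], [0.6, 0, 0, -0.02, 0, 0, -0.5], [0.6, 0, 0, -0.02, 0, 0, -0.5], [0.6, 0, 0, -0.02, 0, 0, -0.5], [0.6, 0, 0, -0.02, 0, 0, -0.5], [0.6, 0, 0, -0.02, 0, 0, -0.5], [0.5, 0, 0, -0.02, 0, 0, -0.5], [0.4, 0, 0, -0.02, 0, 0, -0.5], [0.3, 0, 0, -0.02, 0, 0, -0.5]])

```text
clock: 21.07
tcp_pos: [0.533, -0.0891, 0.0504]
orientation: [-0.334, -3.123, -0.0]
contact_force: [0.3, -0.6, 0.3]
grip_width: 0.0257
```

Call:
send_rows(deltas=[[0.2, 0, 0, 0, 0, 0, 0], [0.2, 0, 0, 0, 0, 0, 0], [0, 0, 0, 0, 0, 0, 0], [0, 0, 0, 0, 0, 0, 0], [0, 0, 0, 0, 0, 0, 0], [0, 0, 0, 0, 0, 0, 0], [0, 0, 0, 0, 0, 0, 0], [0, 0, 0, 0, 0, 0, 0]], squeeze=60)

```text
clock: 21.73
tcp_pos: [0.5334, -0.0889, 0.0507]
orientation: [0.338, 3.123, 0.0]
contact_force: [-0.7, -0.1, 2.8]
grip_width: 0.0113
```

Run:
```python
from vis import *
plan(slot('s',62,.11),90+CA)
```

```text
from [ 0.5334 -0.0889  0.0507] yaw 77.7 w 11.3 t 21.7333 | total [ 0.728  1.674 -0.396] calls 2 each [ 0.364  0.837 -0.198] az -0.0563
```

Call:
send_rows(deltas=[[0, 0, 0, -0.2, 0, 0, 0], [0, 0, 0, -0.43, 0, 0, 0], [0, 0.364, 0.837, -0.43, 0, 0, 0], [0, 0.364, 0.837, -0.43, 0, 0, 0], [0, 0.364, 0.837, -0.43, 0, 0, 0], [0, 0.364, 0.837, -0.43, 0, 0, 0]])

```text
clock: 22.23
tcp_pos: [0.5055, 0.0523, 0.1153]
orientation: [-0.326, -3.124, -0.005]
contact_force: [0.2, 0.1, -0.6]
grip_width: 0.0113
```

Call:
send_rows(deltas=[[0, 0.364, 0.837, 0.03, 0, 0, -0.056], [0, 0.364, 0.837, 0.03, 0, 0, -0.056], [0, 0.364, 0.837, 0.03, 0, 0, -0.056], [0, 0.364, 0.837, 0.03, 0, 0, -0.056], [0, 0.364, 0.837, 0.03, 0, 0, -0.056], [0, 0.364, 0.837, 0.03, 0, 0, -0.056], [0, 0.364, 0.837, 0.03, 0, 0, -0.056]])

```text
clock: 22.82
tcp_pos: [0.4805, 0.178, 0.1104]
orientation: [-0.065, -3.141, 0.002]
contact_force: [-0.1, -0.7, -0.8]
grip_width: 0.0116
```

Run:
```python
from vis import *
plan(slot('s',62,.0587),90+CA)
```

```text
from [0.4805 0.178  0.1104] yaw 87.6 w 11.6 t 22.8167 | total [0.002 0.012 0.344] calls 1 each [0.002 0.012 0.344] az -0.0009
```

Call:
send_rows(deltas=[[0, 0.002, 0.006, 0.1, 0, 0, 0], [0, 0.002, 0.006, 0.18, 0, 0, 0], [0, 0.002, 0.006, 0.22, 0, 0, 0], [0, 0.002, 0.006, 0.24, 0, 0, 0], [0, 0.002, 0.006, 0.26, 0, 0, 0]], squeeze=90)

```text
clock: 23.23
tcp_pos: [0.4805, 0.1793, 0.0718]
orientation: [0.065, 3.141, -0.001]
contact_force: [-0.2, -0.9, 6.5]
grip_width: 0.0099
```

Call:
send_rows(deltas=[[0, 0, 0, 0.02, 0, 0, 0], [0, 0, 0, 0.04, 0, 0, 0], [0, 0, 0, 0.06, 0, 0, 0], [0, 0, 0, 0.08, 0, 0, 0], [0, 0, 0, 0.095, 0, 0, 0], [0, 0, 0, 0.105, 0, 0, 0], [0, 0, 0, 0.105, 0, 0, 0]])

```text
clock: 23.82
tcp_pos: [0.4812, 0.1802, 0.0584]
orientation: [0.063, 3.139, -0.0]
contact_force: [-6.5, -5.3, 31.9]
grip_width: 0.0102
```

Call:
send_rows(deltas=[[0.5, 0, 0, -0.01, 0, 0, 0], [0.5, 0, 0, -0.01, 0, 0, 0], [0.5, 0, 0, -0.01, 0, 0, 0], [0.5, 0, 0, -0.2, 0, 0, 0], [0.6, 0, 0, -0.3, 0, 0, 0], [0.6, 0, 0, -0.3, 0, 0, 0]], squeeze=20)

```text
clock: 24.32
tcp_pos: [0.4816, 0.1817, 0.1031]
orientation: [0.061, 3.137, 0.004]
contact_force: [0.4, 0.7, -0.1]
grip_width: 0.051
```

Run:
```python
from vis import *
s=look("side"); seatcheck(s,*slot('s',62,0)[:2],.040)
listg(); plan([.4412,-.106,.10],-9.6)
```

```text
blob [176 200] [193 216] area 177 seated [175.3 201.1 192.3 216. ] up10 [174.7 198.6 192.3 216. ]
[216.7 178.6] [0.6262 0.1768] -2.7 [74.4 28.2]
[381.2 183.8] [ 0.62   -0.3084] -14.4 [71.6 26.9]
[215.2 206. ] [0.5453 0.1794] -1.7 [60.  29.1]
[380. 211.] [ 0.5401 -0.3054] 4.8 [58.1 26.9]
[311.2 243.4] [ 0.4415 -0.1051] -8.5 [42.7 26. ]
[376.3 249.5] [ 0.4275 -0.2951] 25.0 [43.4 26.9]
from [0.4801 0.1808 0.1007] yaw 87.8 w 50.8 t 24.4167 | total [ 0.184 -1.921  0.004] calls 2 each [ 0.092 -0.96   0.002] az -0.4591
```

Call:
send_rows(deltas=[[0.62, 0.092, -0.96, -0.05, 0, 0, 0], [0.62, 0.092, -0.96, -0.05, 0, 0, 0], [0.62, 0.092, -0.96, -0.05, 0, 0, 0], [0.62, 0.092, -0.96, -0.05, 0, 0, 0]])

```text
clock: 24.75
tcp_pos: [0.4582, 0.0321, 0.1069]
orientation: [-0.068, -3.137, 0.004]
contact_force: [0.4, -0.6, 0.3]
grip_width: 0.0531
```

Call:
send_rows(deltas=[[0.62, 0.092, -0.96, 0.05, 0, 0, 0.1], [0.62, 0.092, -0.96, 0.05, 0, 0, 0.2], [0.62, 0.092, -0.96, 0.05, 0, 0, 0.3], [0.62, 0.092, -0.96, 0.05, 0, 0, 0.4], [0.62, 0.092, -0.96, 0.05, 0, 0, 0.5], [0.62, 0.092, -0.96, 0.05, 0, 0, 0.538], [0.62, 0.092, -0.96, 0.05, 0, 0, 0.538], [0.62, 0.092, -0.96, 0.05, 0, 0, 0.538], [0.62, 0.092, -0.96, 0.05, 0, 0, 0.538], [0.62, 0.092, -0.96, 0.05, 0, 0, 0.538], [0.62, 0.092, -0.96, 0.05, 0, 0, 0.538], [0.62, 0.092, -0.96, 0.05, 0, 0, 0.538], [0.62, 0.092, -0.96, 0.05, 0, 0, 0.538], [0.62, 0.092, -0.96, 0.05, 0, 0, 0.538], [0.62, 0.092, -0.96, 0.05, 0, 0, 0.538], [0.62, 0.092, -0.96, 0.05, 0, 0, 0.538]])

```text
clock: 26.08
tcp_pos: [0.4404, -0.106, 0.0999]
orientation: [-2.387, -2.041, 0.003]
contact_force: [0.3, 0.3, -0.8]
grip_width: 0.053
```

Call:
send_rows(deltas=[[0.62, 0, 0, 0.2, 0, 0, 0], [0.62, 0, 0, 0.35, 0, 0, 0], [0.62, 0, 0, 0.35, 0, 0, 0], [0.5, 0, 0, 0.35, 0, 0, 0], [0.4, 0, 0, 0.35, 0, 0, 0], [0.3, 0, 0, 0.35, 0, 0, 0], [0.2, 0, 0, 0.35, 0, 0, 0], [0.2, 0, 0, 0.35, 0, 0, 0], [0.2, 0, 0, 0.35, 0, 0, 0], [0.2, 0, 0, 0.35, 0, 0, 0]])

```text
clock: 26.92
tcp_pos: [0.442, -0.1063, 0.0491]
orientation: [2.39, 2.037, 0.002]
contact_force: [-0.6, -0.6, 6.2]
grip_width: 0.0271
```

Call:
send_rows(deltas=[[0.6, 0, 0, -0.02, 0, 0, 0], [0.6, 0, 0, -0.02, 0, 0, 0], [0.6, 0, 0, -0.02, 0, 0, 0], [0.6, 0, 0, -0.02, 0, 0, -0.1], [0.6, 0, 0, -0.02, 0, 0, -0.2], [0.6, 0, 0, -0.02, 0, 0, -0.3], [0.6, 0, 0, -0.02, 0, 0, -0.4], [0.6, 0, 0, -0.02, 0, 0, -0.5], [0.6, 0, 0, -0.02, 0, 0, -0.5], [0.6, 0, 0, -0.02, 0, 0, -0.5], [0.6, 0, 0, -0.02, 0, 0, -0.5], [0.6, 0, 0, -0.02, 0, 0, -0.5], [0.6, 0, 0, -0.02, 0, 0, -0.5], [0.6, 0, 0, -0.02, 0, 0, -0.5], [0.5, 0, 0, -0.02, 0, 0, -0.5], [0.4, 0, 0, -0.02, 0, 0, -0.5], [0.3, 0, 0, -0.02, 0, 0, -0.5]])

```text
clock: 28.33
tcp_pos: [0.4408, -0.1062, 0.0512]
orientation: [-0.246, -3.131, -0.0]
contact_force: [0.0, -0.2, 0.6]
grip_width: 0.026
```

Call:
send_rows(deltas=[[0.2, 0, 0, 0, 0, 0, 0], [0.2, 0, 0, 0, 0, 0, 0], [0, 0, 0, 0, 0, 0, 0], [0, 0, 0, 0, 0, 0, 0], [0, 0, 0, 0, 0, 0, 0], [0, 0, 0, 0, 0, 0, 0], [0, 0, 0, 0, 0, 0, 0], [0, 0, 0, 0, 0, 0, 0]], squeeze=60)

```text
clock: 29.0
tcp_pos: [0.4411, -0.1061, 0.0514]
orientation: [-0.249, -3.132, -0.0]
contact_force: [-1.2, 0.5, 4.1]
grip_width: 0.0114
```

Run:
```python
from vis import *
plan(slot('s',0,.11),90+CA)
```

```text
from [ 0.4411 -0.1061  0.0514] yaw 80.9 w 11.4 t 29.0 | total [-0.007  1.512 -0.391] calls 2 each [-0.004  0.756 -0.196] az -0.0383
```

Call:
send_rows(deltas=[[0, 0, 0, -0.2, 0, 0, 0], [0, 0, 0, -0.43, 0, 0, 0], [0, -0.003, 0.76, -0.43, 0, 0, 0], [0, -0.003, 0.76, -0.43, 0, 0, 0], [0, -0.003, 0.76, -0.43, 0, 0, 0], [0, -0.003, 0.76, -0.43, 0, 0, 0]])

```text
clock: 29.5
tcp_pos: [0.4611, 0.0133, 0.1164]
orientation: [0.235, 3.13, 0.006]
contact_force: [1.0, 0.7, -0.8]
grip_width: 0.0111
```

Call:
send_rows(deltas=[[0, -0.003, 0.76, 0.03, 0, 0, -0.039], [0, -0.003, 0.76, 0.03, 0, 0, -0.039], [0, -0.003, 0.76, 0.03, 0, 0, -0.039], [0, -0.003, 0.76, 0.03, 0, 0, -0.039], [0, -0.003, 0.76, 0.03, 0, 0, -0.039], [0, -0.003, 0.76, 0.03, 0, 0, -0.039], [0, -0.003, 0.76, 0.03, 0, 0, -0.039]])

```text
clock: 30.08
tcp_pos: [0.4777, 0.117, 0.111]
orientation: [-0.06, -3.14, 0.002]
contact_force: [-0.7, -0.2, -1.0]
grip_width: 0.0113
```

Run:
```python
from vis import *
plan(slot('s',0,.0594),90+CA)
```

```text
from [0.4777 0.117  0.111 ] yaw 87.8 w 11.3 t 30.0833 | total [-0.002  0.005  0.344] calls 1 each [-0.002  0.005  0.344] az 0.0
```

Call:
send_rows(deltas=[[0, -0.002, 0.002, 0.1, 0, 0, 0], [0, -0.002, 0.002, 0.18, 0, 0, 0], [0, -0.002, 0.002, 0.22, 0, 0, 0], [0, -0.002, 0.002, 0.24, 0, 0, 0], [0, -0.002, 0.002, 0.26, 0, 0, 0]], squeeze=90)

```text
clock: 30.5
tcp_pos: [0.4784, 0.1177, 0.0724]
orientation: [-0.06, -3.141, 0.002]
contact_force: [-0.7, -1.2, 7.1]
grip_width: 0.0097
```

Call:
send_rows(deltas=[[0, 0, 0, 0.02, 0, 0, 0], [0, 0, 0, 0.04, 0, 0, 0], [0, 0, 0, 0.06, 0, 0, 0], [0, 0, 0, 0.08, 0, 0, 0], [0, 0, 0, 0.095, 0, 0, 0], [0, 0, 0, 0.105, 0, 0, 0], [0, 0, 0, 0.105, 0, 0, 0]])

```text
clock: 31.08
tcp_pos: [0.4793, 0.1187, 0.0591]
orientation: [0.058, 3.139, -0.002]
contact_force: [-7.1, -6.5, 34.5]
grip_width: 0.0097
```

Call:
send_rows(deltas=[[0.5, 0, 0, -0.01, 0, 0, 0], [0.5, 0, 0, -0.01, 0, 0, 0], [0.5, 0, 0, -0.01, 0, 0, 0], [0.5, 0, 0, -0.2, 0, 0, 0], [0.6, 0, 0, -0.3, 0, 0, 0], [0.6, 0, 0, -0.3, 0, 0, 0]], squeeze=20)

```text
clock: 31.58
tcp_pos: [0.4801, 0.1202, 0.1038]
orientation: [0.056, 3.137, 0.003]
contact_force: [0.9, 0.9, 0.5]
grip_width: 0.0511
```

Run:
```python
from vis import *
s=look("side"); seatcheck(s,*slot('s',0,0)[:2],.040)
listg(); plan([.4276,-.296,.10],25.2)
```

```text
blob [189 213] [206 229] area 191 seated [187.8 213.9 205.3 229.4] up10 [187.3 211.4 205.3 229.4]
[216.7 178.6] [0.6263 0.1768] -2.8 [74.6 28.1]
[381.1 183.9] [ 0.6198 -0.3082] -14.8 [71.7 27.1]
[215.1 206. ] [0.5452 0.1794] -2.2 [59.9 29.2]
[380. 211.] [ 0.5401 -0.3054] 4.8 [58.1 26.9]
[376.4 249.5] [ 0.4277 -0.2953] 26.1 [43.6 26.4]
from [0.4785 0.1195 0.1015] yaw 87.9 w 51.2 t 31.6833 | total [ 0.239 -2.78   0.008] calls 3 each [ 0.08  -0.927  0.003] az 0.3485
```

Call:
send_rows(deltas=[[0.62, 0.08, -0.927, -0.05, 0, 0, 0], [0.62, 0.08, -0.927, -0.05, 0, 0, 0], [0.62, 0.08, -0.927, -0.05, 0, 0, 0], [0.62, 0.08, -0.927, -0.05, 0, 0, 0]])

```text
clock: 32.02
tcp_pos: [0.4589, -0.0252, 0.1077]
orientation: [-0.066, -3.137, 0.004]
contact_force: [0.7, -0.6, -0.7]
grip_width: 0.0528
```

Call:
send_rows(deltas=[[0.62, 0.08, -0.927, 0, 0, 0, 0], [0.62, 0.08, -0.927, 0, 0, 0, 0], [0.62, 0.08, -0.927, 0, 0, 0, 0], [0.62, 0.08, -0.927, 0, 0, 0, 0]])

```text
clock: 32.35
tcp_pos: [0.4418, -0.1637, 0.1078]
orientation: [-0.067, -3.138, 0.003]
contact_force: [0.0, -0.6, -0.3]
grip_width: 0.053
```

Call:
send_rows(deltas=[[0.62, 0.08, -0.927, 0.05, 0, 0, 0.1], [0.62, 0.08, -0.927, 0.05, 0, 0, 0.2], [0.62, 0.08, -0.927, 0.05, 0, 0, 0.3], [0.62, 0.08, -0.927, 0.05, 0, 0, 0.348], [0.62, 0.08, -0.927, 0.05, 0, 0, 0.348], [0.62, 0.08, -0.927, 0.05, 0, 0, 0.348], [0.62, 0.08, -0.927, 0.05, 0, 0, 0.348], [0.62, 0.08, -0.927, 0.05, 0, 0, 0.348], [0.62, 0.08, -0.927, 0.05, 0, 0, 0.348], [0.62, 0.08, -0.927, 0.05, 0, 0, 0.348], [0.62, 0.08, -0.927, 0.05, 0, 0, 0.348], [0.62, 0.08, -0.927, 0.05, 0, 0, 0.348]])

```text
clock: 33.35
tcp_pos: [0.4269, -0.2961, 0.1008]
orientation: [-1.677, -2.655, 0.001]
contact_force: [0.5, -0.3, 0.2]
grip_width: 0.0526
```

Call:
send_rows(deltas=[[0.62, 0, 0, 0.2, 0, 0, 0], [0.62, 0, 0, 0.35, 0, 0, 0], [0.62, 0, 0, 0.35, 0, 0, 0], [0.5, 0, 0, 0.35, 0, 0, 0], [0.4, 0, 0, 0.35, 0, 0, 0], [0.3, 0, 0, 0.35, 0, 0, 0], [0.2, 0, 0, 0.35, 0, 0, 0], [0.2, 0, 0, 0.35, 0, 0, 0], [0.2, 0, 0, 0.35, 0, 0, 0], [0.2, 0, 0, 0.35, 0, 0, 0]])

```text
clock: 34.18
tcp_pos: [0.4281, -0.2969, 0.05]
orientation: [1.68, 2.652, 0.0]
contact_force: [0.4, 0.0, 7.2]
grip_width: 0.0272
```

Call:
send_rows(deltas=[[0.6, 0, 0, -0.02, 0, 0, 0], [0.6, 0, 0, -0.02, 0, 0, 0], [0.6, 0, 0, -0.02, 0, 0, 0], [0.6, 0, 0, -0.02, 0, 0, -0.1], [0.6, 0, 0, -0.02, 0, 0, -0.2], [0.6, 0, 0, -0.02, 0, 0, -0.3], [0.6, 0, 0, -0.02, 0, 0, -0.4], [0.6, 0, 0, -0.02, 0, 0, -0.5], [0.6, 0, 0, -0.02, 0, 0, -0.5], [0.6, 0, 0, -0.02, 0, 0, -0.5], [0.6, 0, 0, -0.02, 0, 0, -0.5], [0.6, 0, 0, -0.02, 0, 0, -0.5], [0.6, 0, 0, -0.02, 0, 0, -0.5], [0.6, 0, 0, -0.02, 0, 0, -0.5], [0.5, 0, 0, -0.02, 0, 0, -0.5], [0.4, 0, 0, -0.02, 0, 0, -0.5], [0.3, 0, 0, -0.02, 0, 0, -0.5]])

```text
clock: 35.6
tcp_pos: [0.4268, -0.2964, 0.0518]
orientation: [0.691, -3.064, -0.001]
contact_force: [-0.1, -0.6, 0.9]
grip_width: 0.0261
```

Call:
send_rows(deltas=[[0.2, 0, 0, 0, 0, 0, 0], [0.2, 0, 0, 0, 0, 0, 0], [0, 0, 0, 0, 0, 0, 0], [0, 0, 0, 0, 0, 0, 0], [0, 0, 0, 0, 0, 0, 0], [0, 0, 0, 0, 0, 0, 0], [0, 0, 0, 0, 0, 0, 0], [0, 0, 0, 0, 0, 0, 0]], squeeze=60)

```text
clock: 36.27
tcp_pos: [0.4273, -0.2964, 0.0522]
orientation: [0.687, -3.065, 0.0]
contact_force: [-0.8, 0.6, 4.1]
grip_width: 0.0111
```

Run:
```python
from vis import *
plan(slot('s',-62,.11),90+CA)
```

```text
from [ 0.4273 -0.2964  0.0522] yaw 115.3 w 11.1 t 36.2667 | total [-1.294  1.986 -0.386] calls 3 each [-0.431  0.662 -0.129] az 0.1527
```

Call:
send_rows(deltas=[[0, 0, 0, -0.2, 0, 0, 0], [0, 0, 0, -0.43, 0, 0, 0], [0, -0.431, 0.662, -0.43, 0, 0, 0], [0, -0.431, 0.662, -0.43, 0, 0, 0], [0, -0.431, 0.662, -0.43, 0, 0, 0], [0, -0.431, 0.662, -0.43, 0, 0, 0]])

```text
clock: 36.77
tcp_pos: [0.4447, -0.1716, 0.1169]
orientation: [-0.702, 3.06, 0.004]
contact_force: [-0.2, 0.9, -1.1]
grip_width: 0.0108
```

Call:
send_rows(deltas=[[0, -0.431, 0.662, 0, 0, 0, 0], [0, -0.431, 0.662, 0, 0, 0, 0], [0, -0.431, 0.662, 0, 0, 0, 0], [0, -0.431, 0.662, 0, 0, 0, 0]])

```text
clock: 37.1
tcp_pos: [0.4608, -0.054, 0.117]
orientation: [-0.702, 3.059, 0.005]
contact_force: [-0.1, 1.1, -0.4]
grip_width: 0.0109
```

Call:
send_rows(deltas=[[0, -0.431, 0.662, 0.03, 0, 0, 0.153], [0, -0.431, 0.662, 0.03, 0, 0, 0.153], [0, -0.431, 0.662, 0.03, 0, 0, 0.153], [0, -0.431, 0.662, 0.03, 0, 0, 0.153], [0, -0.431, 0.662, 0.03, 0, 0, 0.153], [0, -0.431, 0.662, 0.03, 0, 0, 0.153], [0, -0.431, 0.662, 0.03, 0, 0, 0.153], [0, -0.431, 0.662, 0.03, 0, 0, 0.153]])

```text
clock: 37.77
tcp_pos: [0.4752, 0.054, 0.1119]
orientation: [-0.062, -3.14, 0.001]
contact_force: [-0.6, -0.3, 0.2]
grip_width: 0.0105
```

Run:
```python
from vis import *
plan(slot('s',-62,.0602),90+CA)
```

```text
from [0.4752 0.054  0.1119] yaw 87.7 w 10.5 t 37.7667 | total [-0.002  0.013  0.345] calls 1 each [-0.002  0.013  0.345] az -0.0004
```

Call:
send_rows(deltas=[[0, -0.002, 0.008, 0.1, 0, 0, 0], [0, -0.002, 0.008, 0.18, 0, 0, 0], [0, -0.002, 0.008, 0.22, 0, 0, 0], [0, -0.002, 0.008, 0.24, 0, 0, 0], [0, -0.002, 0.008, 0.26, 0, 0, 0]], squeeze=90)

```text
clock: 38.18
tcp_pos: [0.4759, 0.0557, 0.0732]
orientation: [-0.064, -3.141, 0.001]
contact_force: [-1.0, -1.8, 7.8]
grip_width: 0.0089
```

Call:
send_rows(deltas=[[0, 0, 0, 0.02, 0, 0, 0], [0, 0, 0, 0.04, 0, 0, 0], [0, 0, 0, 0.06, 0, 0, 0], [0, 0, 0, 0.08, 0, 0, 0], [0, 0, 0, 0.095, 0, 0, 0], [0, 0, 0, 0.105, 0, 0, 0], [0, 0, 0, 0.105, 0, 0, 0]])

```text
clock: 38.77
tcp_pos: [0.4764, 0.0563, 0.0597]
orientation: [0.063, 3.14, -0.003]
contact_force: [-10.0, -5.3, 35.4]
grip_width: 0.0093
```

Call:
send_rows(deltas=[[0.5, 0, 0, -0.01, 0, 0, 0], [0.5, 0, 0, -0.01, 0, 0, 0], [0.5, 0, 0, -0.01, 0, 0, 0], [0.5, 0, 0, -0.2, 0, 0, 0], [0.6, 0, 0, -0.3, 0, 0, 0], [0.6, 0, 0, -0.3, 0, 0, 0]], squeeze=20)

```text
clock: 39.27
tcp_pos: [0.4776, 0.0577, 0.1045]
orientation: [0.061, 3.137, 0.002]
contact_force: [-0.7, -0.9, 0.7]
grip_width: 0.0513
```

Run:
```python
from vis import *
s=look("side"); seatcheck(s,*slot('s',-62,0)[:2],.040)
listg(); plan([.5401,-.306,.10],4.8)
```

```text
blob [202 227] [220 244] area 201 seated [201.1 227.5 219.2 243.6] up10 [200.7 224.9 219.2 243.6]
[216.8 178.6] [0.6263 0.1766] -2.8 [74.2 28.3]
[381.2 183.9] [ 0.6197 -0.3084] -14.7 [71.8 26.9]
[215.  206.1] [0.5451 0.1797] -1.5 [59.5 28.8]
[380.  210.9] [ 0.5403 -0.3053] 4.3 [57.8 26.7]
[213.4 227.9] [0.4809 0.1828] -5.4 [44.6 27.5]
from [0.476  0.0571 0.1023] yaw 87.8 w 51.6 t 39.3667 | total [-0.522 -2.402  0.015] calls 3 each [-0.174 -0.801  0.005] az 0.4608
```

Call:
send_rows(deltas=[[0.68, -0.174, -0.801, -0.05, 0, 0, 0], [0.68, -0.174, -0.801, -0.05, 0, 0, 0], [0.68, -0.174, -0.801, -0.05, 0, 0, 0], [0.68, -0.174, -0.801, -0.05, 0, 0, 0]])

```text
clock: 39.7
tcp_pos: [0.4972, -0.0731, 0.1088]
orientation: [-0.079, -3.14, 0.006]
contact_force: [0.1, -0.4, -0.2]
grip_width: 0.0583
```

Call:
send_rows(deltas=[[0.68, -0.174, -0.801, 0, 0, 0, 0], [0.68, -0.174, -0.801, 0, 0, 0, 0], [0.68, -0.174, -0.801, 0, 0, 0, 0], [0.68, -0.174, -0.801, 0, 0, 0, 0]])

```text
clock: 40.03
tcp_pos: [0.5179, -0.1945, 0.1085]
orientation: [-0.079, -3.14, 0.007]
contact_force: [-0.6, 1.0, 0.3]
grip_width: 0.058
```

Call:
send_rows(deltas=[[0.68, -0.174, -0.801, 0.06, 0, 0, 0.1], [0.68, -0.174, -0.801, 0.06, 0, 0, 0.2], [0.68, -0.174, -0.801, 0.06, 0, 0, 0.3], [0.68, -0.174, -0.801, 0.06, 0, 0, 0.4], [0.68, -0.174, -0.801, 0.06, 0, 0, 0.461], [0.68, -0.174, -0.801, 0.06, 0, 0, 0.461], [0.68, -0.174, -0.801, 0.06, 0, 0, 0.461], [0.68, -0.174, -0.801, 0.06, 0, 0, 0.461], [0.68, -0.174, -0.801, 0.06, 0, 0, 0.461], [0.68, -0.174, -0.801, 0.06, 0, 0, 0.461], [0.68, -0.174, -0.801, 0.06, 0, 0, 0.461], [0.68, -0.174, -0.801, 0.06, 0, 0, 0.461], [0.68, -0.174, -0.801, 0.06, 0, 0, 0.461], [0.68, -0.174, -0.801, 0.06, 0, 0, 0.461]])

```text
clock: 41.2
tcp_pos: [0.5394, -0.3055, 0.0995]
orientation: [-2.123, -2.314, 0.002]
contact_force: [-0.3, -0.0, -1.1]
grip_width: 0.0579
```

Call:
send_rows(deltas=[[0.68, 0, 0, 0.2, 0, 0, 0], [0.68, 0, 0, 0.35, 0, 0, 0], [0.68, 0, 0, 0.35, 0, 0, 0], [0.6, 0, 0, 0.35, 0, 0, 0], [0.5, 0, 0, 0.35, 0, 0, 0], [0.4, 0, 0, 0.35, 0, 0, 0], [0.4, 0, 0, 0.35, 0, 0, 0], [0.4, 0, 0, 0.35, 0, 0, 0], [0.4, 0, 0, 0.35, 0, 0, 0]])

```text
clock: 41.95
tcp_pos: [0.5404, -0.3066, 0.0493]
orientation: [2.126, 2.311, 0.001]
contact_force: [-1.0, -0.8, 2.6]
grip_width: 0.0411
```

Call:
send_rows(deltas=[[0.65, 0, 0, -0.02, 0, 0, 0], [0.65, 0, 0, -0.02, 0, 0, 0], [0.65, 0, 0, -0.02, 0, 0, 0], [0.65, 0, 0, -0.02, 0, 0, -0.1], [0.65, 0, 0, -0.02, 0, 0, -0.2], [0.65, 0, 0, -0.02, 0, 0, -0.3], [0.65, 0, 0, -0.02, 0, 0, -0.4], [0.65, 0, 0, -0.02, 0, 0, -0.5], [0.65, 0, 0, -0.02, 0, 0, -0.5], [0.65, 0, 0, -0.02, 0, 0, -0.5], [0.65, 0, 0, -0.02, 0, 0, -0.5], [0.65, 0, 0, -0.02, 0, 0, -0.5], [0.65, 0, 0, -0.02, 0, 0, -0.5], [0.65, 0, 0, -0.02, 0, 0, -0.5], [0.5, 0, 0, -0.02, 0, 0, -0.5], [0.4, 0, 0, -0.02, 0, 0, -0.5], [0.3, 0, 0, -0.02, 0, 0, -0.5]])

```text
clock: 43.37
tcp_pos: [0.5395, -0.3065, 0.0512]
orientation: [0.134, -3.139, -0.001]
contact_force: [0.2, 0.1, -0.0]
grip_width: 0.0258
```

Call:
send_rows(deltas=[[0.2, 0, 0, 0, 0, 0, 0], [0.2, 0, 0, 0, 0, 0, 0], [0, 0, 0, 0, 0, 0, 0], [0, 0, 0, 0, 0, 0, 0], [0, 0, 0, 0, 0, 0, 0], [0, 0, 0, 0, 0, 0, 0], [0, 0, 0, 0, 0, 0, 0], [0, 0, 0, 0, 0, 0, 0]], squeeze=60)

```text
clock: 44.03
tcp_pos: [0.5398, -0.3063, 0.0514]
orientation: [0.13, -3.139, 0.0]
contact_force: [-1.0, -0.1, 3.0]
grip_width: 0.0113
```

Run:
```python
from vis import *
plan(slot('m',0,.11),90+CA)
```

```text
from [ 0.5398 -0.3063  0.0514] yaw 94.8 w 11.3 t 44.0333 | total [-0.253  2.799 -0.391] calls 3 each [-0.084  0.933 -0.13 ] az 0.0386
```

Seated z will be about 0.0594.

Call:
send_rows(deltas=[[0, 0, 0, -0.2, 0, 0, 0], [0, 0, 0, -0.43, 0, 0, 0], [0, -0.084, 0.933, -0.43, 0, 0, 0], [0, -0.084, 0.933, -0.43, 0, 0, 0], [0, -0.084, 0.933, -0.43, 0, 0, 0], [0, -0.084, 0.933, -0.43, 0, 0, 0]])

```text
clock: 44.53
tcp_pos: [0.541, -0.1585, 0.1161]
orientation: [-0.141, 3.138, 0.005]
contact_force: [0.5, 0.6, 0.2]
grip_width: 0.0113
```

Call:
send_rows(deltas=[[0, -0.084, 0.933, 0, 0, 0, 0], [0, -0.084, 0.933, 0, 0, 0, 0], [0, -0.084, 0.933, 0, 0, 0, 0], [0, -0.084, 0.933, 0, 0, 0, 0]])

```text
clock: 44.87
tcp_pos: [0.5415, -0.0178, 0.1161]
orientation: [-0.142, 3.137, 0.006]
contact_force: [0.4, 0.7, -0.7]
grip_width: 0.0112
```

Call:
send_rows(deltas=[[0, -0.084, 0.935, 0.03, 0, 0, 0.039], [0, -0.084, 0.935, 0.03, 0, 0, 0.039], [0, -0.084, 0.935, 0.03, 0, 0, 0.039], [0, -0.084, 0.935, 0.03, 0, 0, 0.039], [0, -0.084, 0.935, 0.03, 0, 0, 0.039], [0, -0.084, 0.935, 0.03, 0, 0, 0.039], [0, -0.084, 0.935, 0.03, 0, 0, 0.039]])

```text
clock: 45.45
tcp_pos: [0.5425, 0.1141, 0.111]
orientation: [-0.064, -3.14, 0.002]
contact_force: [1.3, -1.2, 0.3]
grip_width: 0.0115
```

Run:
```python
from vis import *
plan(slot('m',0,.0594),90+CA)
```

```text
from [0.5425 0.1141 0.111 ] yaw 87.7 w 11.5 t 45.45 | total [-0.003  0.008  0.344] calls 1 each [-0.003  0.008  0.344] az -0.0007
```

Call:
send_rows(deltas=[[0, -0.003, 0.004, 0.1, 0, 0, 0], [0, -0.003, 0.004, 0.18, 0, 0, 0], [0, -0.003, 0.004, 0.22, 0, 0, 0], [0, -0.003, 0.004, 0.24, 0, 0, 0], [0, -0.003, 0.004, 0.26, 0, 0, 0]], squeeze=90)

```text
clock: 45.87
tcp_pos: [0.543, 0.115, 0.0722]
orientation: [-0.064, -3.14, 0.001]
contact_force: [-1.0, -1.2, 7.2]
grip_width: 0.0099
```

Call:
send_rows(deltas=[[0, 0, 0, 0.02, 0, 0, 0], [0, 0, 0, 0.04, 0, 0, 0], [0, 0, 0, 0.06, 0, 0, 0], [0, 0, 0, 0.08, 0, 0, 0], [0, 0, 0, 0.095, 0, 0, 0], [0, 0, 0, 0.105, 0, 0, 0], [0, 0, 0, 0.105, 0, 0, 0]])

```text
clock: 46.45
tcp_pos: [0.5439, 0.1157, 0.0592]
orientation: [0.063, 3.139, -0.002]
contact_force: [-7.2, -4.6, 29.5]
grip_width: 0.0097
```

Call:
send_rows(deltas=[[0.5, 0, 0, -0.01, 0, 0, 0], [0.5, 0, 0, -0.01, 0, 0, 0], [0.5, 0, 0, -0.01, 0, 0, 0], [0.5, 0, 0, -0.2, 0, 0, 0], [0.6, 0, 0, -0.3, 0, 0, 0], [0.6, 0, 0, -0.3, 0, 0, 0]], squeeze=20)

```text
clock: 46.95
tcp_pos: [0.5448, 0.1172, 0.104]
orientation: [0.061, 3.137, 0.003]
contact_force: [0.3, 0.9, -0.3]
grip_width: 0.0514
```

Run:
```python
from vis import *
s=look("side"); seatcheck(s,*slot('m',0,0)[:2],.054)
listg(); plan([.6199,-.309,.10],-14.7)
```

```text
blob [206 200] [227 219] area 232 seated [205.7 201.1 226.8 218.5] up10 [205.3 198.5 226.8 218.5]
[216.7 176.2] [0.6335 0.1771] -7.5 [62.2 28.1]
[381.2 183.8] [ 0.6201 -0.3085] -14.1 [71.5 26.8]
from [0.5431 0.1163 0.1014] yaw 87.8 w 50.9 t 47.05 | total [-0.623 -2.813  0.008] calls 3 each [-0.208 -0.938  0.003] az -0.4308
```

Call:
send_rows(deltas=[[0.85, -0.208, -0.938, -0.05, 0, 0, 0], [0.85, -0.208, -0.938, -0.05, 0, 0, 0], [0.85, -0.208, -0.938, -0.05, 0, 0, 0], [0.85, -0.208, -0.938, -0.05, 0, 0, 0]])

```text
clock: 47.38
tcp_pos: [0.5682, -0.0323, 0.1075]
orientation: [-0.071, -3.139, 0.005]
contact_force: [-0.2, -0.9, 1.0]
grip_width: 0.0728
```

Call:
send_rows(deltas=[[0.85, -0.208, -0.938, 0, 0, 0, 0], [0.85, -0.208, -0.938, 0, 0, 0, 0], [0.85, -0.208, -0.938, 0, 0, 0, 0], [0.85, -0.208, -0.938, 0, 0, 0, 0]])

```text
clock: 47.72
tcp_pos: [0.5933, -0.1746, 0.1072]
orientation: [-0.072, -3.139, 0.004]
contact_force: [0.4, -1.2, -0.9]
grip_width: 0.0725
```

Call:
send_rows(deltas=[[0.85, -0.208, -0.938, 0.06, 0, 0, 0.1], [0.85, -0.208, -0.938, 0.06, 0, 0, 0.2], [0.85, -0.208, -0.938, 0.06, 0, 0, 0.3], [0.85, -0.208, -0.938, 0.06, 0, 0, 0.4], [0.85, -0.208, -0.938, 0.06, 0, 0, 0.5], [0.85, -0.208, -0.938, 0.06, 0, 0, 0.569], [0.85, -0.208, -0.938, 0.06, 0, 0, 0.569], [0.85, -0.208, -0.938, 0.06, 0, 0, 0.569], [0.85, -0.208, -0.938, 0.06, 0, 0, 0.569], [0.85, -0.208, -0.938, 0.06, 0, 0, 0.569], [0.85, -0.208, -0.938, 0.06, 0, 0, 0.569], [0.85, -0.208, -0.938, 0.06, 0, 0, 0.569], [0.85, -0.208, -0.938, 0.06, 0, 0, 0.569], [0.85, -0.208, -0.938, 0.06, 0, 0, 0.569], [0.85, -0.208, -0.938, 0.06, 0, 0, 0.569], [0.85, -0.208, -0.938, 0.06, 0, 0, 0.569], [0.85, -0.208, -0.938, 0.06, 0, 0, 0.569]])

```text
clock: 49.13
tcp_pos: [0.6192, -0.3089, 0.0985]
orientation: [-2.484, -1.921, 0.003]
contact_force: [0.0, -0.1, 0.8]
grip_width: 0.0724
```

Call:
send_rows(deltas=[[0.85, 0, 0, 0.2, 0, 0, 0], [0.85, 0, 0, 0.36, 0, 0, 0], [0.85, 0, 0, 0.36, 0, 0, 0], [0.75, 0, 0, 0.36, 0, 0, 0], [0.65, 0, 0, 0.36, 0, 0, 0], [0.55, 0, 0, 0.36, 0, 0, 0], [0.55, 0, 0, 0.36, 0, 0, 0], [0.55, 0, 0, 0.36, 0, 0, 0], [0.55, 0, 0, 0.36, 0, 0, 0]])

```text
clock: 49.88
tcp_pos: [0.6204, -0.3095, 0.047]
orientation: [2.486, 1.919, 0.001]
contact_force: [0.7, 0.0, 1.9]
grip_width: 0.0548
```

Call:
send_rows(deltas=[[0.85, 0, 0, -0.03, 0, 0, 0], [0.85, 0, 0, -0.03, 0, 0, 0], [0.85, 0, 0, -0.03, 0, 0, 0], [0.85, 0, 0, -0.03, 0, 0, -0.1], [0.85, 0, 0, -0.03, 0, 0, -0.2], [0.85, 0, 0, -0.03, 0, 0, -0.3], [0.85, 0, 0, -0.03, 0, 0, -0.4], [0.85, 0, 0, -0.03, 0, 0, -0.5], [0.85, 0, 0, -0.03, 0, 0, -0.5], [0.85, 0, 0, -0.03, 0, 0, -0.5], [0.85, 0, 0, -0.03, 0, 0, -0.5], [0.85, 0, 0, -0.03, 0, 0, -0.5], [0.85, 0, 0, -0.03, 0, 0, -0.5], [0.75, 0, 0, -0.03, 0, 0, -0.5], [0.6, 0, 0, -0.03, 0, 0, -0.5], [0.5, 0, 0, -0.03, 0, 0, -0.5], [0.4, 0, 0, -0.03, 0, 0, -0.5], [0.3, 0, 0, -0.03, 0, 0, -0.5]])

```text
clock: 51.38
tcp_pos: [0.6198, -0.3096, 0.0505]
orientation: [-0.406, -3.115, -0.0]
contact_force: [-0.5, 0.5, -0.4]
grip_width: 0.0258
```

Call:
send_rows(deltas=[[0.2, 0, 0, 0, 0, 0, 0], [0.2, 0, 0, 0, 0, 0, 0], [0, 0, 0, 0, 0, 0, 0], [0, 0, 0, 0, 0, 0, 0], [0, 0, 0, 0, 0, 0, 0], [0, 0, 0, 0, 0, 0, 0], [0, 0, 0, 0, 0, 0, 0], [0, 0, 0, 0, 0, 0, 0]], squeeze=60)

```text
clock: 52.05
tcp_pos: [0.6202, -0.3092, 0.0508]
orientation: [0.401, 3.115, 0.0]
contact_force: [-0.2, 1.1, 1.9]
grip_width: 0.0113
```

Run:
```python
from vis import *
plan(slot('l',0,.11),90+CA)
```

```text
from [ 0.6202 -0.3092  0.0508] yaw 75.3 w 11.3 t 52.05 | total [ 0.701  2.721 -0.394] calls 3 each [ 0.234  0.907 -0.131] az -0.0693
```

Call:
send_rows(deltas=[[0, 0, 0, -0.2, 0, 0, 0], [0, 0, 0, -0.43, 0, 0, 0], [0, 0.234, 0.907, -0.43, 0, 0, 0], [0, 0.234, 0.907, -0.43, 0, 0, 0], [0, 0.234, 0.907, -0.43, 0, 0, 0], [0, 0.234, 0.907, -0.43, 0, 0, 0]])

```text
clock: 52.55
tcp_pos: [0.6207, -0.1606, 0.1152]
orientation: [-0.39, -3.117, -0.007]
contact_force: [-0.1, 0.7, -1.0]
grip_width: 0.0117
```

Call:
send_rows(deltas=[[0, 0.234, 0.907, 0, 0, 0, 0], [0, 0.234, 0.907, 0, 0, 0, 0], [0, 0.234, 0.907, 0, 0, 0, 0], [0, 0.234, 0.907, 0, 0, 0, 0]])

```text
clock: 52.88
tcp_pos: [0.6205, -0.02, 0.1152]
orientation: [-0.389, -3.117, -0.007]
contact_force: [-0.1, 0.8, -0.1]
grip_width: 0.0112
```

Call:
send_rows(deltas=[[0, 0.233, 0.907, 0.03, 0, 0, -0.069], [0, 0.233, 0.907, 0.03, 0, 0, -0.069], [0, 0.233, 0.907, 0.03, 0, 0, -0.069], [0, 0.233, 0.907, 0.03, 0, 0, -0.069], [0, 0.233, 0.907, 0.03, 0, 0, -0.069], [0, 0.233, 0.907, 0.03, 0, 0, -0.069], [0, 0.233, 0.907, 0.03, 0, 0, -0.069]])

```text
clock: 53.47
tcp_pos: [0.6217, 0.1103, 0.1102]
orientation: [-0.064, -3.14, 0.002]
contact_force: [0.4, -0.4, 0.1]
grip_width: 0.011
```

Run:
```python
from vis import *
plan(slot('l',0,.0588),90+CA)
```

```text
from [0.6217 0.1103 0.1102] yaw 87.6 w 11.0 t 53.4667 | total [-0.001  0.014  0.343] calls 1 each [-0.001  0.014  0.343] az -0.0008
```

Call:
send_rows(deltas=[[0, -0.001, 0.009, 0.1, 0, 0, 0], [0, -0.001, 0.009, 0.18, 0, 0, 0], [0, -0.001, 0.009, 0.22, 0, 0, 0], [0, -0.001, 0.009, 0.24, 0, 0, 0], [0, -0.001, 0.009, 0.26, 0, 0, 0]], squeeze=90)

```text
clock: 53.88
tcp_pos: [0.6218, 0.1117, 0.0714]
orientation: [-0.064, -3.14, 0.003]
contact_force: [-1.7, -1.7, 5.6]
grip_width: 0.01
```

Call:
send_rows(deltas=[[0, 0, 0, 0.02, 0, 0, 0], [0, 0, 0, 0.04, 0, 0, 0], [0, 0, 0, 0.06, 0, 0, 0], [0, 0, 0, 0.08, 0, 0, 0], [0, 0, 0, 0.095, 0, 0, 0], [0, 0, 0, 0.105, 0, 0, 0], [0, 0, 0, 0.105, 0, 0, 0]])

```text
clock: 54.47
tcp_pos: [0.6227, 0.1129, 0.0585]
orientation: [0.063, 3.139, -0.002]
contact_force: [-6.5, -6.1, 23.4]
grip_width: 0.0103
```

Call:
send_rows(deltas=[[0.5, 0, 0, -0.01, 0, 0, 0], [0.5, 0, 0, -0.01, 0, 0, 0], [0.5, 0, 0, -0.01, 0, 0, 0], [0.5, 0, 0, -0.2, 0, 0, 0], [0.5, 0, 0, -0.6, 0, 0, 0], [0.5, 0, 0, -0.9, 0, 0, 0], [0.5, 0, -0.9, -0.9, 0, 0, 0], [0.5, 0, -0.9, -0.9, 0, 0, 0], [0.5, 0, -0.9, -0.9, 0, 0, 0], [0.5, 0, -0.9, -0.9, 0, 0, 0]], squeeze=20)

```text
clock: 55.3
tcp_pos: [0.6165, -0.0297, 0.1912]
orientation: [0.075, 3.14, -0.006]
contact_force: [-1.0, -1.1, -0.2]
grip_width: 0.0426
```

Run:
```python
from vis import *
np.set_printoptions(precision=4,suppress=True)
s=look("side","pics/s5.png"); t=look("top","pics/t5.png")
for g in 'sml':
    for y in(62,0,-62):
        if (g,y) not in(('m',-62),('l',-62)): print(g,y); seatcheck(s,*slot(g,y,0)[:2],dict(s=.04,m=.054,l=.068)[g])
cv2.imwrite("pics/c5.png",np.hstack([cv2.resize(cv2.imread("pics/s5.png")[110:260,110:290],None,fx=2.2,fy=2.2),cv2.resize(cv2.imread("pics/t5.png")[160:260,120:240],None,fx=3.3,fy=3.3)]))
# dark pixels of comb handle
for n,f,b in(("side",s,(155,205,115,155)),("top",t,(125,152,185,205))):
    v=hsv(f)[...,2]; m=np.zeros(v.shape,bool); m[b[2]:b[3],b[0]:b[1]]=v[b[2]:b[3],b[0]:b[1]]<70
    k=max(blobs(m,5),key=cv2.contourArea); print(n,cv2.minAreaRect(k),cv2.boxPoints(cv2.minAreaRect(k)).round(1).tolist())
plan([.57,.35,.2],None)
```

```text
s 62
blob [176 200] [193 216] area 181 seated [175.3 201.1 192.3 216. ] up10 [174.7 198.6 192.3 216. ]
s 0
blob [189 213] [206 229] area 193 seated [187.8 213.9 205.3 229.4] up10 [187.3 211.4 205.3 229.4]
s -62
blob [202 226] [220 244] area 205 seated [201.1 227.5 219.2 243.6] up10 [200.7 224.9 219.2 243.6]
m 62
blob [193 188] [214 206] area 224 seated [192.9 189.  213.5 205.7] up10 [192.5 186.5 213.5 205.7]
m 0
blob [206 200] [227 219] area 231 seated [205.7 201.1 226.8 218.5] up10 [205.3 198.5 226.8 218.5]
l 62
blob [214 175] [237 194] area 252 seated [213.7 175.4 237.3 193.7] up10 [213.4 172.9 237.3 193.7]
l 0
blob [227 186] [251 206] area 263 seated [226.7 186.7 250.8 205.7] up10 [226.5 184.1 250.8 205.7]
side ((168.8076934814453, 139.03846740722656), (30.986351013183594, 5.099019527435303), 78.69007110595703) [[163.3000030517578, 124.30000305175781], [168.3000030517578, 123.30000305175781], [174.3000030517578, 153.6999969482422], [169.3000030517578, 154.6999969482422]]
top ((141.5, 195.0), (4.0, 13.0), 90.0) [[135.0, 193.0], [148.0, 193.0], [148.0, 197.0], [135.0, 197.0]]
from [ 0.6165 -0.026   0.1906] yaw 87.4 w 42.7 t 55.4 | total [ 0.425  2.49  -0.067] calls 3 each [ 0.142  0.83  -0.022] az 0
```

View pics/c5.png

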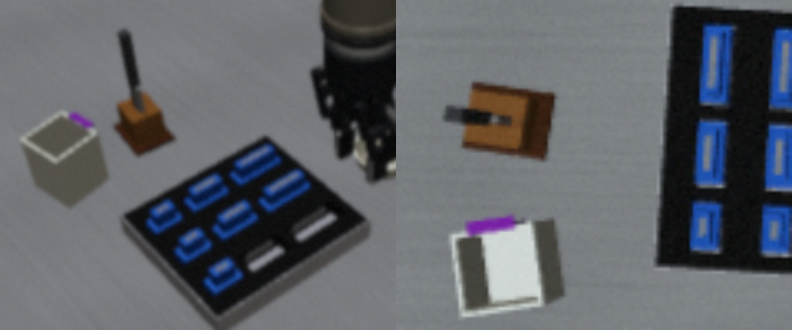

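All seven guards show seated in the side check, with only the ribs proud. Now to locate the comb and stand.

Run:
```python
from vis import *
np.set_printoptions(precision=4,suppress=True)
s=look("side"); t=look("top")
def tri(us,ut):
    P=[f["camera_matrix"]@np.c_[f["R"],np.array(f["tvec"])] for f in(s,t)]
    X=cv2.triangulatePoints(P[0],P[1],np.array(us,float),np.array(ut,float))[:,0]; X=X[:3]/X[3]
    print("tri",X,"resid",proj(s,X)-us,proj(t,X)-ut); return X
a=tri([165.8,123.3],[134.7,195]); b=tri([171.8,154.5],[148.5,195.2]); d=a-b; print("len",np.linalg.norm(d),"foot",a-d/np.linalg.norm(d)*.17,"tilt",np.degrees(np.arctan2(d[:2],d[2])))
# stand top face: bright orange-brown
h=hsv(t); reg=np.zeros(h.shape[:2],bool); reg[178:212,136:175]=1
w=(h[...,0]<20)&(h[...,1]>110)&reg
v=h[...,2]; print("wood V",np.percentile(v[w],[5,25,50,75,95]))
for lo in(90,110,130):
    for k in blobs(w&(v>lo),30): print(lo,cv2.minAreaRect(plane(t,k[:,0],.05)[:,:2].astype(np.float32)*1000),cv2.boundingRect(k))
k=max(blobs(w,50),key=cv2.contourArea); print("base", cv2.minAreaRect(plane(t,k[:,0],.0)[:,:2].astype(np.float32)*1000))
# cup rim in side
i=np.hstack([cv2.resize(s["pixels"][110:220,115:205,::-1],None,fx=4.4,fy=4.4,interpolation=cv2.INTER_CUBIC),cv2.resize(t["pixels"][175:265,125:180,::-1],None,fx=6,fy=484/90,interpolation=cv2.INTER_CUBIC)]); cv2.imwrite("pics/c6.png",i)
```

```text
tri [0.5711 0.3671 0.1789] resid [[-1.109   0.0373]] [[ 0.5908 -0.8837]]
tri [0.5716 0.363  0.0662] resid [[ 0.1025 -0.0046]] [[-0.0533  0.0791]]
len 0.11276768090338027 foot [0.5719 0.3609 0.009 ] tilt [-0.2647  2.1141]
wood V [ 42.   56.   79.5 117.  120. ]
90 ((570.8158569335938, 363.6640625), (48.07917404174805, 44.98505783081055), 83.03845977783203) (141, 187, 19, 18)
110 ((570.4632568359375, 364.14959716796875), (47.216209411621094, 42.52638244628906), 82.99708557128906) (141, 188, 18, 17)
base ((571.7015380859375, 364.6423034667969), (74.44204711914062, 57.68541717529297), 82.45804595947266)
```

View pics/c6.png

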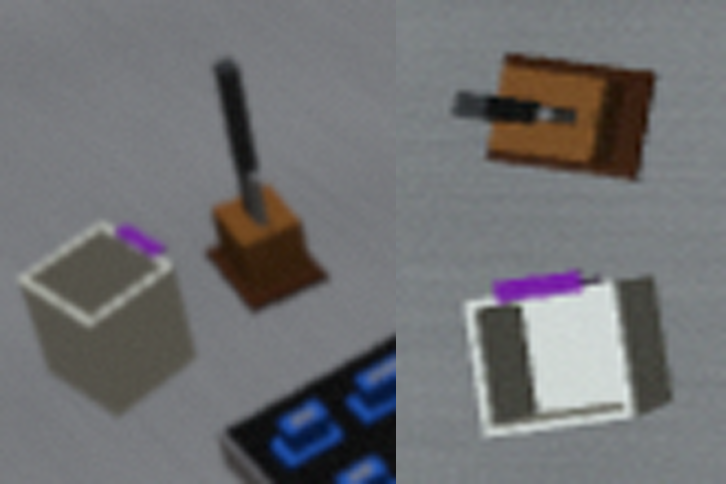

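Comb top is at about (0.571, 0.367, 0.177), near upright. The stand's slot runs at about 83° and the cup is at (0.444, 0.350) with yaw 9.4°. Approaching the comb from above.

Call:
send_rows(deltas=[[0.5, 0, 0, -0.229, 0, 0, 0], [0.5, 0.141, 0.866, -0.229, 0, 0, 0], [0.5, 0.141, 0.866, -0.229, 0, 0, 0], [0.5, 0.141, 0.866, -0.229, 0, 0, 0], [0.5, 0.141, 0.866, -0.229, 0, 0, 0]])

```text
clock: 55.92
tcp_pos: [0.5977, 0.1221, 0.2254]
orientation: [-0.039, -3.14, -0.011]
contact_force: [-0.7, 1.3, 0.7]
grip_width: 0.0425
```

Call:
send_rows(deltas=[[0.5, 0.141, 0.866, 0, 0, 0, 0], [0.5, 0.141, 0.866, 0, 0, 0, 0], [0.5, 0.141, 0.866, 0, 0, 0, 0], [0.5, 0.141, 0.866, 0, 0, 0, 0]])

```text
clock: 56.25
tcp_pos: [0.58, 0.2523, 0.2251]
orientation: [-0.039, -3.139, -0.011]
contact_force: [-0.5, 0.8, -0.2]
grip_width: 0.043
```

Call:
send_rows(deltas=[[0.5, 0.141, 0.866, 0, 0, 0, 0.024], [0.5, 0.141, 0.866, 0, 0, 0, 0.024], [0.5, 0.141, 0.866, 0, 0, 0, 0.024], [0.5, 0.141, 0.866, 0, 0, 0, 0.024], [0.5, 0.141, 0.866, 0, 0, 0, 0.024], [0.5, 0.141, 0.866, 0, 0, 0, 0.024]])

```text
clock: 56.75
tcp_pos: [0.5669, 0.3725, 0.2244]
orientation: [-0.173, -3.135, -0.0]
contact_force: [1.0, -0.9, -0.0]
grip_width: 0.0424
```

Run:
```python
from vis import *
plan([.571,.366,.156],83)
s=look("side"); cv2.imwrite("pics/c7.png",cv2.resize(s["pixels"][60:220,80:260,::-1],None,fx=3.5,fy=3.5))
```

```text
from [0.5669 0.3725 0.2244] yaw 83.7 w 42.4 t 56.75 | total [-0.033 -0.04   0.456] calls 1 each [-0.033 -0.04   0.456] az 0.0037
```

View pics/c7.png

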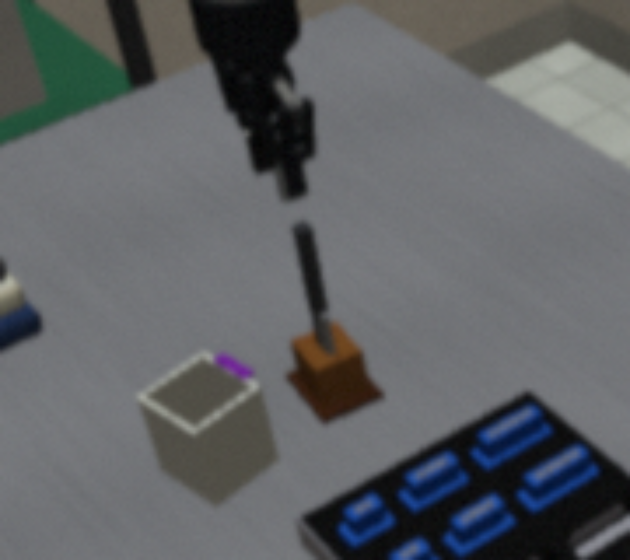

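Call:
send_rows(deltas=[[0.5, -0.033, -0.04, 0.05, 0, 0, 0.004], [0.5, -0.033, -0.04, 0.25, 0, 0, 0.004], [0.5, -0.033, -0.04, 0.456, 0, 0, 0.004], [0.5, -0.033, -0.04, 0.456, 0, 0, 0.004], [0.4, -0.033, -0.04, 0.456, 0, 0, 0.004], [0.3, -0.033, -0.04, 0.456, 0, 0, 0.004], [0.2, -0.033, -0.04, 0.456, 0, 0, 0.004], [0, -0.033, -0.04, 0.456, 0, 0, 0.004], [0, -0.033, -0.04, 0.456, 0, 0, 0.004], [0, -0.033, -0.04, 0.456, 0, 0, 0.004], [0, -0.033, -0.04, 0.456, 0, 0, 0.004], [0, -0.033, -0.04, 0.456, 0, 0, 0.004], [0, -0.033, -0.04, 0.456, 0, 0, 0.004], [0, -0.033, -0.04, 0.456, 0, 0, 0.004]], squeeze=50)

```text
clock: 57.97
tcp_pos: [0.5739, 0.3643, 0.1591]
orientation: [0.2, 3.132, 0.002]
contact_force: [0.5, -1.0, 6.3]
grip_width: 0.0133
```

Call:
send_rows(deltas=[[0, 0, 0, -0.1, 0, 0, 0], [0, 0, 0, -0.25, 0, 0, 0], [0, 0, 0, -0.4, 0, 0, 0], [0, 0, 0, -0.55, 0, 0, 0], [0, 0, 0, -0.73, 0, 0, 0], [0, 0, 0, -0.73, 0, 0, 0]])

```text
clock: 58.47
tcp_pos: [0.5746, 0.3662, 0.2733]
orientation: [0.199, 3.128, 0.01]
contact_force: [1.3, 0.5, 0.5]
grip_width: 0.013
```

```bash
cat >> vis.py <<'E'
CUP=np.array([.4437,.3497,0]); CQ=R.from_euler('z',9.4,degrees=True); TILT=np.radians(30)
def cupt(L,off,dx=0.):
    d=np.array([np.sin(TILT),0,np.cos(TILT)]); return CUP+CQ.apply(np.array([-.0218+dx,0,.0055])+d*(L+off))
E
python3 - <<'E'
from vis import *
L=.150
plan(cupt(L,.115,-.004),99.4)
s=look("side"); cv2.imwrite("pics/c8.png",cv2.resize(s["pixels"][40:220,80:280,::-1],None,fx=3,fy=3))
E
```

```text
from [0.5746 0.3662 0.2733] yaw 82.7 w 13.0 t 58.4667 | total [ 0.172 -0.017  0.254] calls 1 each [ 0.172 -0.017  0.254] az -0.0927
```

View pics/c8.png

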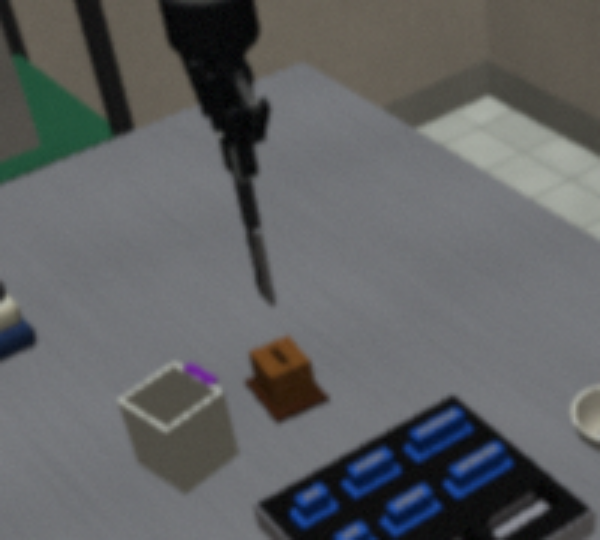

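Call:
send_rows(deltas=[[0, 0, 0, 0, 0, 0, -0.093], [0, 0, 0, 0, 0, 0, -0.093], [0, 0, 0, 0, 0, 0, -0.093], [0, 0, 0, 0, 0, 0, -0.093]])

```text
clock: 58.85
tcp_pos: [0.5723, 0.3637, 0.2654]
orientation: [0.261, -3.129, 0.001]
contact_force: [0.5, 0.7, -0.4]
grip_width: 0.013
```

Call:
send_rows(deltas=[[0, 0, 0, 0, 0, 0.03, 0], [0, 0, 0, 0, 0, 0.06, 0], [0, 0, 0, 0, 0, 0.1, 0], [0, 0, 0, 0, 0, 0.14, 0], [0, 0, 0, 0, 0, 0.167, 0], [0, 0, 0, 0, 0, 0.167, 0], [0, 0, 0, 0, 0, 0.167, 0]])

```text
clock: 59.43
tcp_pos: [0.573, 0.3639, 0.2638]
orientation: [0.213, -2.609, 0.059]
contact_force: [-0.1, 0.0, -1.4]
grip_width: 0.0129
```

Run:
```python
from vis import *
plan(cupt(.153,.11,-.004),99.4); p,q,o=tool(); print("z",q.apply([0,0,1]),"foot",p+q.apply([0,0,.153]))
s=look("side"); cv2.imwrite("pics/c9.png",cv2.resize(s["pixels"][40:220,80:280,::-1],None,fx=3,fy=3))
# steel/dark comb tip in the top view for a check of the foot
```

```text
from [0.573  0.3639 0.2638] yaw 99.3 w 12.9 t 59.4333 | total [0.038 0.048 0.257] calls 1 each [0.038 0.048 0.257] az -0.0003
z [-0.49483716 -0.08264175 -0.86504712] foot [0.49730186 0.35125163 0.13142314]
```

View pics/c9.png

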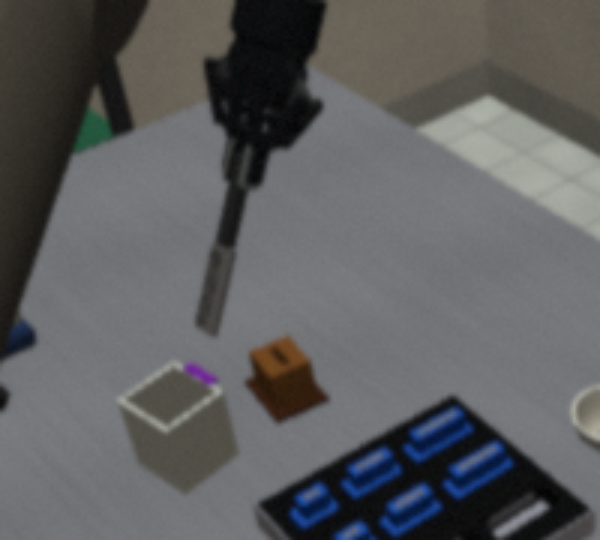

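Call:
send_rows(deltas=[[0, 0.038, 0.048, 0, 0, 0, 0], [0, 0.038, 0.048, 0.1, 0, 0, 0], [0, 0.038, 0.048, 0.257, 0, 0, 0], [0, 0.038, 0.048, 0.257, 0, 0, 0], [0, 0.038, 0.048, 0.257, 0, 0, 0]])

```text
clock: 59.9
tcp_pos: [0.5462, 0.3674, 0.2371]
orientation: [0.218, -2.61, 0.059]
contact_force: [0.5, 0.3, -0.3]
grip_width: 0.013
```

Run:
```python
from vis import *
plan(cupt(.153,.003,-.004),99.4); p,q,o=tool(); F=p+q.apply([0,0,.153]); print("foot",F)
s=look("side"); t=look("top"); print("earlier foot px",proj(s,[.4973,.3513,.1314]),"now",proj(s,F),proj(t,F))
H=p+q.apply([0,0,.05]); print(proj(t,H),proj(s,H))
a=cv2.resize(s["pixels"][100:220,100:200,::-1],None,fx=4,fy=4); b=cv2.resize(t["pixels"][180:270,110:200,::-1],None,fx=4,fy=480/90); cv2.imwrite("pics/c10.png",np.hstack([a,b]))
```

```text
from [0.5462 0.3674 0.2371] yaw 99.5 w 13.0 t 59.9 | total [-0.023 -0.003  0.73 ] calls 1 each [-0.023 -0.003  0.73 ] az 0.0008
foot [0.47073065 0.35459854 0.10461386]
earlier foot px [[148.6135712  150.23393085]] now [[141.79797974 161.11751372]] [[146.549909   231.80042914]]
[[134.42932741 213.45668235]] [[149.41653699 126.7825268 ]]
```

View pics/c10.png

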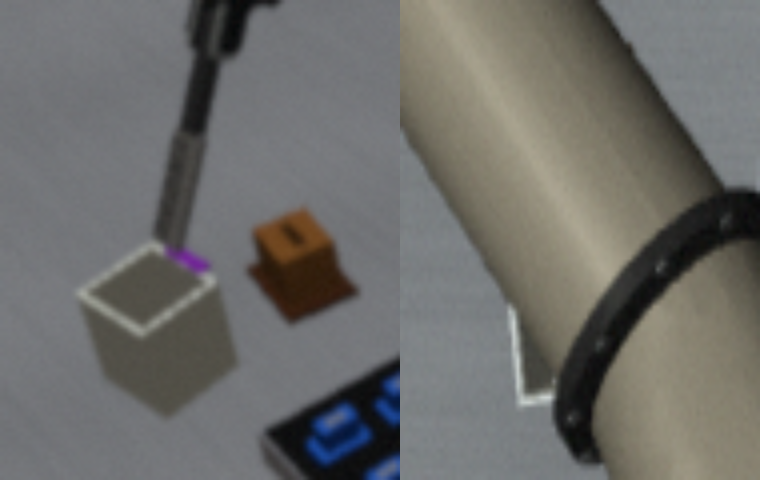

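Call:
send_rows(deltas=[[0, 0, 0, 0.1, 0, 0, 0], [0, -0.005, -0.003, 0.22, 0, 0, 0], [0, -0.015, -0.003, 0.34, 0, 0, 0], [0, -0.023, -0.003, 0.45, 0, 0, 0], [0, -0.023, -0.003, 0.55, 0, 0, 0], [0, -0.023, -0.003, 0.62, 0, 0, 0], [0, -0.023, -0.003, 0.67, 0, 0, 0], [0, -0.023, -0.003, 0.7, 0, 0, 0], [0, -0.023, -0.003, 0.7, 0, 0, 0]])

```text
clock: 60.75
tcp_pos: [0.4987, 0.3586, 0.1431]
orientation: [0.216, -2.609, 0.058]
contact_force: [-0.4, 0.5, -0.7]
grip_width: 0.0132
```

Run:
```python
from vis import *
plan(cupt(.153,.001,0),99.4)
s=look("side"); cv2.imwrite("pics/c11.png",cv2.resize(s["pixels"][90:220,90:210,::-1],None,fx=4.4,fy=4.4))
```

```text
from [0.4987 0.3586 0.1431] yaw 99.4 w 13.2 t 60.75 | total [-0.011  0.002  0.026] calls 1 each [-0.011  0.002  0.026] az 0.0003
```

View pics/c11.png

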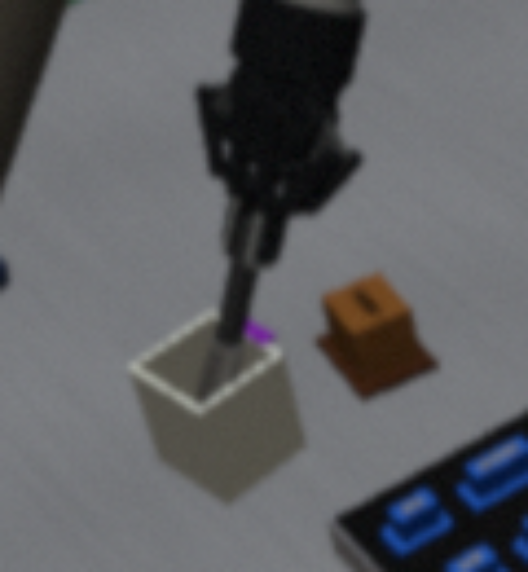

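Call:
send_rows(deltas=[[0, -0.005, 0.002, 0.01, 0, 0, 0], [0, -0.011, 0.002, 0.02, 0, 0, 0], [0, -0.014, 0.002, 0.025, 0, 0, 0], [0, -0.014, 0.002, 0.025, 0, 0, 0]])

```text
clock: 61.13
tcp_pos: [0.4988, 0.3588, 0.1388]
orientation: [0.215, -2.609, 0.058]
contact_force: [0.1, -0.5, -0.9]
grip_width: 0.013
```

Call:
send_rows(deltas=[[0.22, 0, 0, 0, 0, 0, 0], [0.25, 0, 0, 0, 0, 0, 0], [0.3, 0, 0, 0, 0, 0, 0], [0.5, 0, 0, 0, 0, 0, 0], [0.5, 0, 0, 0, 0, 0, 0], [0.5, 0, 0, 0, 0, 0, 0], [0.5, 0, 0, 0, 0, 0, 0], [0.5, 0, 0, -0.15, 0, 0, 0], [0.5, 0, 0, -0.3, 0, 0, 0], [0.5, 0, 0, -0.5, 0, 0, 0], [0.5, 0, 0, -0.7, 0, 0, 0], [0.5, 0, 0, -0.9, 0, 0, 0], [0.5, 0, 0, -0.9, 0, 0, 0]], squeeze=20)

```text
clock: 62.22
tcp_pos: [0.5689, 0.371, 0.261]
orientation: [0.214, -2.617, 0.051]
contact_force: [0.8, -0.3, 1.8]
grip_width: 0.0425
```

Run:
```python
from vis import *
plan([.6,.1,.3],None)
s=look("side"); cv2.imwrite("pics/c12.png",cv2.resize(s["pixels"][60:270,60:290,::-1],None,fx=2.8,fy=2.8))
```

```text
from [0.5689 0.371  0.261 ] yaw 99.3 w 42.5 t 62.2167 | total [ 0.208 -1.815 -0.189] calls 2 each [ 0.104 -0.908 -0.094] az 0
```

View pics/c12.png

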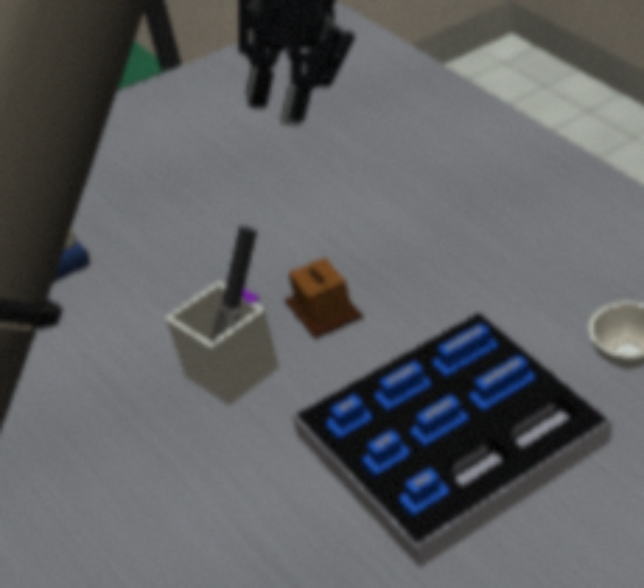

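The comb stands in the cup leaning over the tab side. I'll retreat, do a last check and hand in.

Call:
send_rows(deltas=[[0.5, 0.05, -0.9, -0.09, 0, 0, 0], [0.5, 0.05, -0.9, -0.09, 0, 0, 0], [0.5, 0.05, -0.9, -0.09, 0, 0, 0], [0.5, 0.05, -0.9, -0.09, 0, 0, 0], [0.5, 0.05, -0.9, -0.09, 0, 0, 0]])

```text
clock: 62.68
tcp_pos: [0.5894, 0.2309, 0.2706]
orientation: [0.204, -2.61, 0.061]
contact_force: [0.7, 0.4, -0.5]
grip_width: 0.0426
```

Call:
send_rows(deltas=[[0.5, 0.05, -0.9, -0.09, 0, 0, 0], [0.5, 0.05, -0.9, -0.09, 0, 0, 0], [0.5, 0.05, -0.9, -0.09, 0, 0, 0], [0.5, 0.05, -0.9, -0.09, 0, 0, 0], [0.5, 0.05, -0.9, -0.09, 0, 0, 0], [0.5, 0.05, -0.9, -0.09, 0, 0, 0]])

```text
clock: 63.18
tcp_pos: [0.6097, 0.1038, 0.2859]
orientation: [0.215, -2.608, 0.057]
contact_force: [-0.0, 0.6, -0.4]
grip_width: 0.043
```

Run:
```python
from vis import *
print(tool()[2]['clock'],tool()[2]['contact_force'])
listg(); s=look("side")
for g in guards(s,.03):
    print("side",np.round(g[0],0))
for g,ys in(('s',(62,0,-62)),('m',(62,0)),('l',(62,0))):
    for y in ys: seatcheck(s,*slot(g,y,0)[:2],dict(s=.04,m=.054,l=.068)[g])
v=hsv(s)[...,2]; m=np.zeros(v.shape,bool); m[130:175,130:165]=v[130:175,130:165]<60
k=max(blobs(m,5),key=cv2.contourArea); print("handle px",cv2.boundingRect(k),"expect top",proj(s,cupt(.17,0)))
```

```text
63.1833 [-0.02089514  0.64505208 -0.44110302]
[215.8 184.7] [0.6083 0.179 ] 11.7 [39.8 26.7]
[215.1 206. ] [0.5452 0.1795] -1.3 [59.6 28.8]
[234.6 209.9] [0.5349 0.1216] 15.2 [51.7 20.8]
[213.4 227.9] [0.4807 0.1829] -4.8 [44.3 27.5]
[234.7 228.6] [0.48   0.1201] -4.2 [43.9 27.4]
side [225. 185.]
side [239. 197.]
side [203. 198.]
side [184. 209.]
side [216. 210.]
side [197. 221.]
side [211. 235.]
blob [176 200] [193 216] area 179 seated [175.3 201.1 192.3 216. ] up10 [174.7 198.6 192.3 216. ]
blob [189 213] [206 229] area 193 seated [187.8 213.9 205.3 229.4] up10 [187.3 211.4 205.3 229.4]
blob [202 226] [220 244] area 206 seated [201.1 227.5 219.2 243.6] up10 [200.7 224.9 219.2 243.6]
blob [193 188] [214 206] area 222 seated [192.9 189.  213.5 205.7] up10 [192.5 186.5 213.5 205.7]
blob [206 200] [227 219] area 233 seated [205.7 201.1 226.8 218.5] up10 [205.3 198.5 226.8 218.5]
blob [214 175] [237 194] area 249 seated [213.7 175.4 237.3 193.7] up10 [213.4 172.9 237.3 193.7]
blob [227 186] [251 206] area 264 seated [226.7 186.7 250.8 205.7] up10 [226.5 184.1 250.8 205.7]
handle px (140, 142, 11, 29) expect top [[148.136231   141.51674698]]
```

```bash
python3 -c "
from bench import r
print(r.hand_in())"
```

```text
the job is handed in; nothing more can be done
None
```

I put all seven guards that were out (3 short, 2 medium, 2 long) into cutouts of their own rows, rib up. Then I moved the comb from its stand into the cup. I handed the job in at 63 s of the 210 s, and no verdict was reported.

- **Guards:** Each one bottomed out at the cutout floor height, with 23–53 N at the wrist. The final side view matched the predicted seated outline for all seven to about 1 px, where 10 mm too high would shift it about 2.5 px. No blue guard was left on the counter.
- **Comb:** It leans about 30° over the purple-tab side. The handle top is where a comb leaning that way should be (row 142 seen, 141.5 expected), and it had not moved after the arm withdrew.
- **Jar and ramekin:** The arm did not go near either one, but I did not measure their positions at the end.
- **Disagreements:** My camera-based cutout positions were about 1 mm too far in +y, shown by small sideways forces (4–6 N, up to 10 N on the first). In the last top view the arm partly hid the case, so the guard check rests on the side view.

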